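# Clear the rack apron and clamp the loose printing blocks

## Robot

A 7-joint arm with a two-finger parallel gripper is mounted at the origin on the work surface. World frame = base frame: x ahead of the robot, y to its left, z up, the work surface at z = 0. Lengths are in m, angles in rad, forces in N, time in s.
With the tool pointing down it reaches from about 0.425 to 0.8 m from the base axis. Payload 8.3 kg.
Tool frame: the origin (TCP) lies at the very end of the fingers, on their centre line; the grasp point (between the pads) lies 19 mm behind it (arm.grip_point_offset is the distance from the TCP to the grasp point, in m); z points along the fingers, y is the line along which they close (so a half turn about z gives the same grasp; the last joint's range is limited). The gripper opens to 85 mm and grips with 20 to 120 N. Pads are 22 mm wide; open, the fingers measure 114 mm over their backs; the gripper's body (76 mm by 85 mm) begins 54 mm behind the grasp point. The pads swing forward as they close: fully open they stand 13 mm farther back than shut.
Start: joints at [-1.397, 0.383, 0.016, 1.37, -0.006, 1.388, -0.046], TCP at [0.147, 0.608, 0.231] pointing down, gripper open.
Joint ranges: [-2.95, 2.95], [-0.25, 2.06], [-1.52, 1.56], [0.18, 2.33], [-1.44, 4.58], [0.02, 2.06], [-3.01, 3.01]. Speed limits (rad/s): [2.39, 2.39, 3.01, 3.01, 3.14, 3.14, 3.14].

## Interface

Orientations are given as [roll, pitch, yaw] about the fixed x, y, z axes, in that order (R = Rz(yaw) Ry(pitch) Rx(roll)).
In Python, from station import arm, read_camera, camera_params, workorder gives the robot as it stands.
- The arm moves only by the shell command python3 -m inch 'ROWS' [FORCE]. ROWS is JSON, a list of rows, each an object of numbers: "dx", "dy", "dz": the shift along the world's x, y, z in m; "wx", "wy", "wz": the turn, a rotation vector about the world's x, y, z in rad; "jaw": the opening, from 0 (shut) to 1 (fully open). In form: [{"dx": .., "dy": .., "dz": .., "wx": .., "wy": .., "wz": .., "jaw": ..}, ...]. A call has 1 to 20 rows; each row shifts and turns the commanded pose from where the row before left it; what a row does not reach is not made up. A row lasts 1/12 s, in which the tool goes at most 41.7 mm and 7.16 degrees, less where a joint would pass 70% of its speed; a pose out of reach is approached as far as the arm can. A call with a gripper value outside its range is refused whole. The fingers move at their own pace and stop on an object; FORCE is the grip in N (left out, the last holds). Time passes only in rows, so rows that do not move let the fingers close. It gives the time, the measured TCP pose, the force, the opening and the grip force at its end, in the units of the state.
- arm.get_state(): the state, without advancing time (a new reading comes with each control period).
- read_camera(name): name is "scene" or "top" or "wrist"; returns the picture (400x640x3 uint8, blue, green, red); there is no depth.
- camera_params(name): a dict with "camera_matrix" (3x3 intrinsics, pixels), "eye" and "orientation" of the camera in the world. Camera axes: x right, y up, looking along -z (the intrinsics and any distortion apply to the point x, -y, -z); pixel columns grow to the right and rows downward; lengths in m; the calibration is good to about 2 mm. A picture is of the moment at which its call begins: read the wrist's pose just before it. camera_params takes no time and is no camera call; for the wrist camera it gives the pose at the moment of the call.
- workorder.finish_job(): hands the job in; it is judged then, once.
The state is a dict: "clock": time; "joint_positions": joint angles; "joint_vel": joint speeds; "joint_efforts": joint torques, N m; "tcp_pos": TCP position; "orientation": TCP orientation; "contact_force": force on the tool from outside, world axes, zero at the start; "torque": the same for the moment, N m; "gripper_width": finger opening in m; "gripper_force": force on a finger pad.
Only numpy, scipy, OpenCV 4.12 (cv2) and the standard library are available. Lean on these libraries where they do the work, as an engineer would, in place of code of your own. Each camera call takes 0.05 s, during which the arm holds its last target. There are 200 camera calls.

## Task

Get the block rack ready for the next print run. First put all the wooden offcuts lying on its front apron into the scrap tub; then put away every loose printing block standing beside it, each in an empty pocket of its own: press that pocket's sprung jaw back so that the block slips in between fence and jaw and is left clamped there, flat on the board, square to the fence, handle up. Leave the block already in the rack, and the cup, bottle and brush, as they are.

Things in the scene. Friction and masses are not known exactly. Their poses are not given: they have to be found in the camera images.
- rack: Fixed plywood rack board, x -150 to +100 mm, y +-150 mm, top at z = 12 mm; origin on the table under the middle of the pocket row; x away from the robot, across the rack. Bare apron x -150 to -34. Fence along y, x -34 to -20, top 20 mm above the board. Beyond it five pockets at y = -120, -60, 0, 60, 120, parted by low ridges (4 mm wide, 10 mm high); then jaws and a guide bar (x 64 to 84, 40 mm above the board).
- clip0: One of five alike sprung pockets fixed side by side on the rack board, in any order; origin on the board top in the middle of the pocket, axes as the rack's. A clamped block has its origin here within a few mm, its y axis along this y; the fence face is at x = -20 mm, the jaw face at x = -6 (empty) or +20 mm (filled). This one holds the racked block from the start.
- clip1: One of five alike sprung pockets fixed side by side on the rack board, in any order; origin on the board top in the middle of the pocket, axes as the rack's. A clamped block has its origin here within a few mm, its y axis along this y; the fence face is at x = -20 mm, the jaw face at x = -6 (empty) or +20 mm (filled). Empty at the start.
- clip2: One of five alike sprung pockets fixed side by side on the rack board, in any order; origin on the board top in the middle of the pocket, axes as the rack's. A clamped block has its origin here within a few mm, its y axis along this y; the fence face is at x = -20 mm, the jaw face at x = -6 (empty) or +20 mm (filled). Empty at the start.
- clip3: One of five alike sprung pockets fixed side by side on the rack board, in any order; origin on the board top in the middle of the pocket, axes as the rack's. A clamped block has its origin here within a few mm, its y axis along this y; the fence face is at x = -20 mm, the jaw face at x = -6 (empty) or +20 mm (filled). Empty at the start.
- clip4: One of five alike sprung pockets fixed side by side on the rack board, in any order; origin on the board top in the middle of the pocket, axes as the rack's. A clamped block has its origin here within a few mm, its y axis along this y; the fence face is at x = -20 mm, the jaw face at x = -6 (empty) or +20 mm (filled). Empty at the start.
- jaw0 (a joint): Sprung aluminium jaw of pocket 0: upright plate 48 mm wide, 12 mm thick, from 2 to 48 mm above the board (28 mm higher than the fence). Value in m: 0 = shut, empty (14 mm from the fence); grows as it is pressed back along the rack's +x, stop at 0.052; 0.026 with a block clamped. Spring 3 N at 0, plus 1 N per 10 mm; shuts at once if let go. The side of a held block can press it back.
- jaw1 (a joint): Sprung aluminium jaw of pocket 1: upright plate 48 mm wide, 12 mm thick, from 2 to 48 mm above the board (28 mm higher than the fence). Value in m: 0 = shut, empty (14 mm from the fence); grows as it is pressed back along the rack's +x, stop at 0.052; 0.026 with a block clamped. Spring 3 N at 0, plus 1 N per 10 mm; shuts at once if let go. The side of a held block can press it back.
- jaw2 (a joint): Sprung aluminium jaw of pocket 2: upright plate 48 mm wide, 12 mm thick, from 2 to 48 mm above the board (28 mm higher than the fence). Value in m: 0 = shut, empty (14 mm from the fence); grows as it is pressed back along the rack's +x, stop at 0.052; 0.026 with a block clamped. Spring 3 N at 0, plus 1 N per 10 mm; shuts at once if let go. The side of a held block can press it back.
- jaw3 (a joint): Sprung aluminium jaw of pocket 3: upright plate 48 mm wide, 12 mm thick, from 2 to 48 mm above the board (28 mm higher than the fence). Value in m: 0 = shut, empty (14 mm from the fence); grows as it is pressed back along the rack's +x, stop at 0.052; 0.026 with a block clamped. Spring 3 N at 0, plus 1 N per 10 mm; shuts at once if let go. The side of a held block can press it back.
- jaw4 (a joint): Sprung aluminium jaw of pocket 4: upright plate 48 mm wide, 12 mm thick, from 2 to 48 mm above the board (28 mm higher than the fence). Value in m: 0 = shut, empty (14 mm from the fence); grows as it is pressed back along the rack's +x, stop at 0.052; 0.026 with a block clamped. Spring 3 N at 0, plus 1 N per 10 mm; shuts at once if let go. The side of a held block can press it back.
- racked: Hand printing block: wooden base 40 mm (x) x 44 mm (y) x 30 mm high with a heavy copper printing plate (8 mm) below and an upright bar handle on top, 16 mm thick (x), 36 mm long (y), from 30 to 95 mm above the underside. Origin in the centre of the underside, z up. About 0.17 kg. Clamped in clip0 from the start.
- spare0: Hand printing block: wooden base 40 mm (x) x 44 mm (y) x 30 mm high with a heavy copper printing plate (8 mm) below and an upright bar handle on top, 16 mm thick (x), 36 mm long (y), from 30 to 95 mm above the underside. Origin in the centre of the underside, z up. About 0.17 kg. A loose block standing on the table beside the rack, handle up, or absent (None all along).
- spare1: Hand printing block: wooden base 40 mm (x) x 44 mm (y) x 30 mm high with a heavy copper printing plate (8 mm) below and an upright bar handle on top, 16 mm thick (x), 36 mm long (y), from 30 to 95 mm above the underside. Origin in the centre of the underside, z up. About 0.17 kg. A loose block standing on the table beside the rack, handle up, or absent (None all along).
- spare2: Hand printing block: wooden base 40 mm (x) x 44 mm (y) x 30 mm high with a heavy copper printing plate (8 mm) below and an upright bar handle on top, 16 mm thick (x), 36 mm long (y), from 30 to 95 mm above the underside. Origin in the centre of the underside, z up. About 0.17 kg. A loose block standing on the table beside the rack, handle up, or absent (None all along).
- spare3: Hand printing block: wooden base 40 mm (x) x 44 mm (y) x 30 mm high with a heavy copper printing plate (8 mm) below and an upright bar handle on top, 16 mm thick (x), 36 mm long (y), from 30 to 95 mm above the underside. Origin in the centre of the underside, z up. About 0.17 kg. A loose block standing on the table beside the rack, handle up, or absent (None all along).
- offcut0: Wooden offcut lying on the rack's apron at the start, or absent (None all along): 46 x 24 x 22 mm. Long side along x. Origin in the centre of its underside. About 25 g.
- offcut1: Wooden offcut lying on the rack's apron at the start, or absent (None all along): 38 x 26 x 26 mm. Long side along x. Origin in the centre of its underside. About 25 g.
- offcut2: Wooden offcut lying on the rack's apron at the start, or absent (None all along): 50 x 20 x 18 mm, with a step 22 mm long centred at x = -14 mm, 28 mm high. Long side along x. Origin in the centre of its underside. About 25 g.
- offcut3: Wooden offcut lying on the rack's apron at the start, or absent (None all along): 42 x 22 x 20 mm, with a step 16 mm long centred at x = +13 mm, 28 mm high. Long side along x. Origin in the centre of its underside. About 25 g.
- tub: Fixed open grey scrap tub, 140 x 140 mm, 75 mm high, walls and floor 4 mm; origin in the centre of its underside.
- cup: Bystander: white cup, 74 mm across, 85 mm high, open; origin under its centre.
- bottle: Bystander: white bottle with a cap, 52 mm across, 150 mm high; origin under its centre.
- brush: Bystander: brush lying on the table, beyond the rack.
There are look-alikes about, which are no part of the job. What is shaped like the offcut2 but orange or yellow is not meant.

How it is judged:
By the outcome, as a careful person would: the job done as asked, in the order asked, and still so for the second after the job is handed in, with the robot touching nothing.
Of spare0, spare1, spare2, spare3 only 3 to 4 are there at a start; the rules pass over those that are not, and their reading is None.
Of offcut0, offcut1, offcut2, offcut3 only 3 to 4 are there at a start; the rules pass over those that are not, and their reading is None.
At some moment in a run one of spare0, spare1, spare2, spare3, offcut0, offcut1, offcut2, offcut3 may be knocked a few centimetres aside while the robot is not near it.
Once in a run the grip may slacken for a moment while it holds something.
It also fails if it takes over 210 s, if anything falls off the work surface, if the arm or the gripper's body presses on something with over 40 N, if the wrist force passes 120 N, or if a joint passes its speed limit or range.

## Working session

There is one attempt and no reset: what is moved stays moved. The work goes in short steps, Python scripts to look and compute and a shell command to move; the robot and the scene stay as the last step left them, time stands still between calls to the robot, and variables do not carry over. Pictures are saved under pics/ and viewed, at most 14 in all, crops included, and the job is handed in when it is done.

```bash
ls; mkdir -p pics
cat > h.py <<'E'
import numpy as np, cv2, json
from station import arm, read_camera, camera_params, workorder
from scipy.spatial.transform import Rotation as R
def cam(n):
    p=camera_params(n); return p
def Rm(o):
    o=np.array(o,float)
    if o.shape==(3,3): return o
    return R.from_euler('xyz',o).as_matrix() if o.size==3 else R.from_quat(o).as_matrix()
def px2w(p,u,v,z):
    d=np.array(p.get('distortion',np.zeros(5)),float)
    q=cv2.undistortPoints(np.array([[[u,v]]],float),np.array(p['camera_matrix'],float),d)[0,0]
    r=Rm(p['orientation'])@np.array([q[0],-q[1],-1]); e=np.array(p['eye'])
    return e+r*(z-e[2])/r[2]
def w2px(p,X):
    d=np.array(p.get('distortion',np.zeros(5)),float)
    c=Rm(p['orientation']).T@(np.array(X,float)-np.array(p['eye'])); K=np.array(p['camera_matrix'],float)
    return cv2.projectPoints(np.array([[c[0],-c[1],-c[2]]]),np.zeros(3),np.zeros(3),K,d)[0][0,0]
E
python3 - <<'E'
from h import *
print(arm.get_state())
for n in ('top','scene','wrist'):
    print(n,camera_params(n))
    cv2.imwrite(f'pics/{n}0.png',cv2.resize(read_camera(n),(800,500)))
E
```

```text
pics
{'clock': 0.0, 'joint_positions': array([-1.39689804,  0.3842595 ,  0.01636903,  1.37115861, -0.00628492,
        1.3881769 , -0.04649783]), 'joint_vel': array([ 8.57994021e-05, -3.89781142e-04,  3.04748161e-04,  1.67724190e-03,
        4.22994817e-04,  2.68810614e-03,  5.28926420e-04]), 'joint_efforts': array([-2.97774695e-04, -6.27611876e+01,  8.44080839e-01, -3.71827912e+01,
        1.65198685e-02,  1.41544431e-02,  1.28444702e-05]), 'tcp_pos': array([0.14647051, 0.60708393, 0.2302635 ]), 'orientation': array([-3.13964052e+00,  4.86854166e-05,  2.90486764e+00]), 'contact_force': array([-0.24250598,  0.95612622,  0.23462016]), 'torque': array([-0.00063888,  0.02428773,  0.02314166]), 'gripper_force': 0.0, 'gripper_width': 0.08563213321047768}
top {'camera_matrix': array([[504.55383055,   0.        , 322.1626856 ],
       [  0.        , 504.55383055, 206.11490279],
       [  0.        ,   0.        ,   1.        ]]), 'eye': array([ 0.32048967, -0.00636004,  1.33173815]), 'orientation': array([ 0.19412419,  0.0049632 , -1.58741282])}
scene {'camera_matrix': array([[376.61038259,   0.        , 325.59305234],
       [  0.        , 376.61038259, 199.76235999],
       [  0.        ,   0.        ,   1.        ]]), 'eye': array([ 1.31980948, -0.03680393,  0.67121204]), 'orientation': array([ 0.86878742, -0.01014753,  1.55683538])}
wrist {'camera_matrix': array([[286.72119142,   0.        , 317.74852536],
       [  0.        , 286.72119142, 199.26328206],
       [  0.        ,   0.        ,   1.        ]]), 'eye': array([0.07086303, 0.62684778, 0.37253609]), 'orientation': array([-0.31238116,  0.00246496,  1.33383281])}
```

View pics/top0.png

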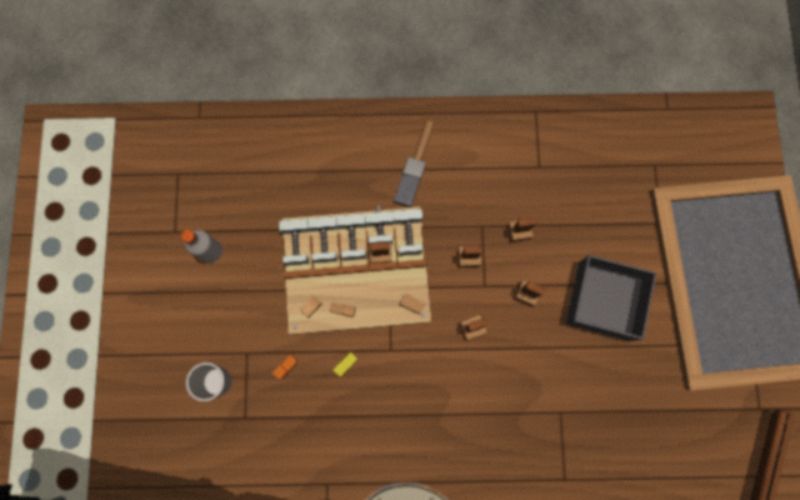

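View pics/scene0.png

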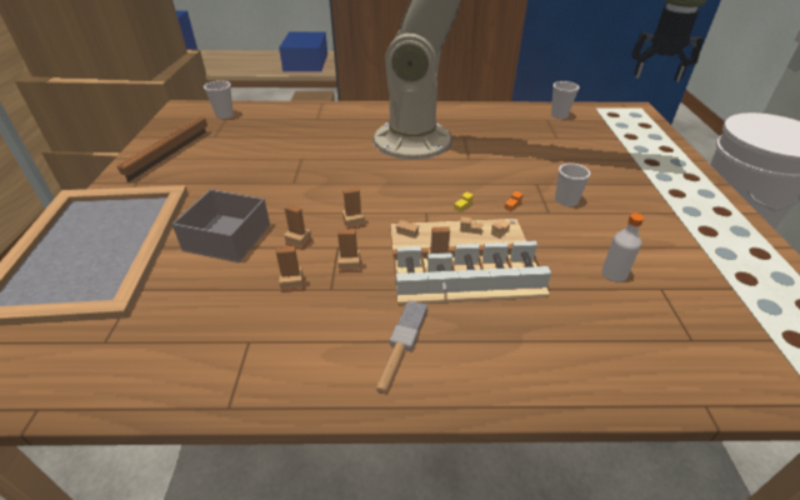

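Top view (800x500): the rack is at (285-430, 210-330). On the apron there are three offcuts at (312,306), (343,310), (412,303). The blocks are at (470,256), (520,230), (528,293), (473,328), and the tub is at (612,298). The orange (284,367) and yellow (345,364) look-alikes are on the table. The filled pocket is second from the right, (380,250).

Run:
```python
from h import *
im=read_camera('top')
c=im[155:285,215:535]
cv2.imwrite('pics/topc.png',cv2.resize(c[:, :230],None,fx=3.47,fy=3.47,interpolation=cv2.INTER_CUBIC))
p=camera_params('top')
for n,u,v,z in [('rackBL',289,332,.012),('rackBR',430,321,.012),('rackTL',279,219,.052),('rackTR',421,208,.052),('o1',312,306,.034),('o2',343,310,.034),('o3',412,303,.034),('s1',470,250,.095),('s2',521,224,.095),('s3',531,287,.095),('s4',475,322,.095),('tub1',587,258,.075),('tub2',655,272,.075),('tub3',639,338,.075),('tub4',570,325,.075)]:
    print(n,px2w(p,u*.8,v*.8,z).round(3))
```

```text
rackBL [0.426 0.236 0.012]
rackBR [ 0.444 -0.059  0.012]
rackTL [0.659 0.254 0.052]
rackTR [ 0.678 -0.044  0.052]
o1 [0.477 0.185 0.034]
o2 [0.468 0.121 0.034]
o3 [ 0.48  -0.022  0.034]
s1 [ 0.577 -0.139  0.095]
s2 [ 0.629 -0.244  0.095]
s3 [ 0.5   -0.257  0.095]
s4 [ 0.433 -0.144  0.095]
tub1 [ 0.56  -0.378  0.075]
tub2 [ 0.529 -0.513  0.075]
tub3 [ 0.397 -0.469  0.075]
tub4 [ 0.425 -0.334  0.075]
```

View pics/topc.png

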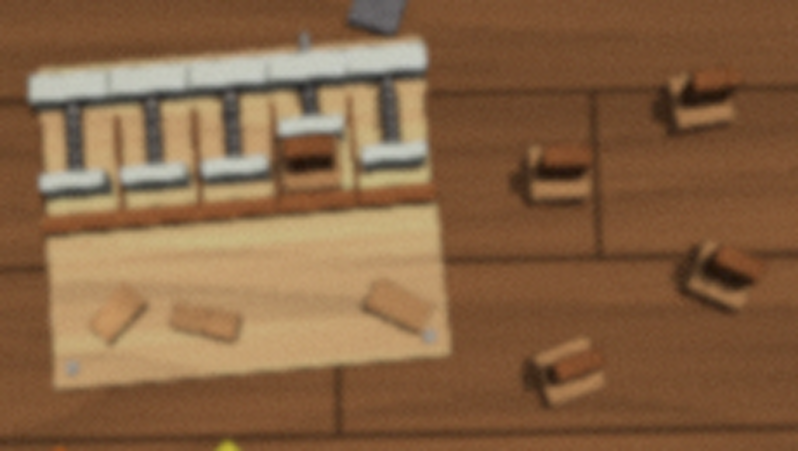

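```bash
R='x'; python3 -m inch '[{"dx":0.022,"dy":-0.033,"dz":0.001,"wz":-0.08},{"dx":0.022,"dy":-0.033,"wz":-0.08},{"dx":0.022,"dy":-0.033,"wz":-0.08},{"dx":0.022,"dy":-0.033,"wz":-0.08},{"dx":0.022,"dy":-0.033,"wz":-0.08},{"dx":0.022,"dy":-0.033,"wz":-0.08},{"dx":0.022,"dy":-0.033,"wz":-0.08},{"dx":0.022,"dy":-0.033,"wz":-0.08},{"dx":0.022,"dy":-0.033,"wz":-0.08},{"dx":0.022,"dy":-0.033,"wz":-0.08},{"dx":0.022,"dy":-0.033,"wz":-0.08},{"dx":0.022,"dy":-0.033,"wz":-0.08},{"dx":0.022,"dy":-0.033,"wz":-0.08},{"dx":0.022,"dy":-0.033,"wz":-0.08},{"dx":0.022,"dy":-0.033,"wz":-0.08},{"dx":0.022,"dy":-0.033,"wz":-0.08},{},{},{},{}]'
python3 - <<'E'
from h import *
p=camera_params('wrist'); im=read_camera('wrist')
print(p['eye'],p['orientation'])
np.save('w1.npy',dict(p),allow_pickle=True)
cv2.imwrite('pics/w1.png',cv2.resize(im,(800,500)))
E
```

```text
[0.07087921 0.6269146  0.37282117] [-0.3123549   0.00192429  1.3338283 ]schema error: expected keys dx, dy, dz, wx, wy, wz, jaw
```

View pics/w1.png

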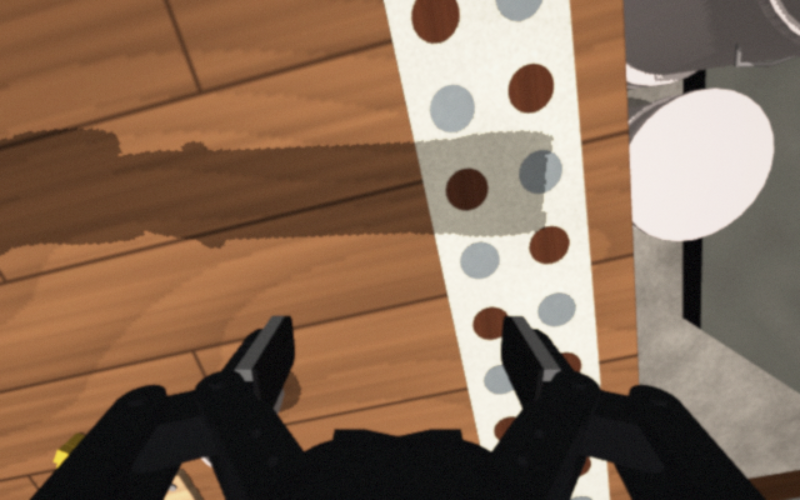

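The move was refused because a row must carry all the keys. The picture shows only the fingers (bottom) and the mat.

```bash
python3 -m inch '[{"dx":0.021,"dy":-0.0345,"dz":0.001,"wx":0,"wy":0,"wz":-0.075,"jaw":1},{"dx":0.021,"dy":-0.0345,"dz":0.001,"wx":0,"wy":0,"wz":-0.075,"jaw":1},{"dx":0.021,"dy":-0.0345,"dz":0.001,"wx":0,"wy":0,"wz":-0.075,"jaw":1},{"dx":0.021,"dy":-0.0345,"dz":0.001,"wx":0,"wy":0,"wz":-0.075,"jaw":1},{"dx":0.021,"dy":-0.0345,"dz":0.001,"wx":0,"wy":0,"wz":-0.075,"jaw":1},{"dx":0.021,"dy":-0.0345,"dz":0.001,"wx":0,"wy":0,"wz":-0.075,"jaw":1},{"dx":0.021,"dy":-0.0345,"dz":0.001,"wx":0,"wy":0,"wz":-0.075,"jaw":1},{"dx":0.021,"dy":-0.0345,"dz":0.001,"wx":0,"wy":0,"wz":-0.075,"jaw":1},{"dx":0.021,"dy":-0.0345,"dz":0.001,"wx":0,"wy":0,"wz":-0.075,"jaw":1},{"dx":0.021,"dy":-0.0345,"dz":0.001,"wx":0,"wy":0,"wz":-0.075,"jaw":1},{"dx":0.021,"dy":-0.0345,"dz":0.001,"wx":0,"wy":0,"wz":-0.075,"jaw":1},{"dx":0.021,"dy":-0.0345,"dz":0.001,"wx":0,"wy":0,"wz":-0.075,"jaw":1},{"dx":0.021,"dy":-0.0345,"dz":0.001,"wx":0,"wy":0,"wz":-0.075,"jaw":1},{"dx":0.021,"dy":-0.0345,"dz":0.001,"wx":0,"wy":0,"wz":-0.075,"jaw":1},{"dx":0.021,"dy":-0.0345,"dz":0.001,"wx":0,"wy":0,"wz":-0.075,"jaw":1},{"dx":0.021,"dy":-0.0345,"dz":0.001,"wx":0,"wy":0,"wz":-0.075,"jaw":1},{"dx":0.021,"dy":-0.0345,"dz":0.001,"wx":0,"wy":0,"wz":-0.075,"jaw":1},{"dx":0,"dy":0,"dz":0,"wx":0,"wy":0,"wz":0,"jaw":1},{"dx":0,"dy":0,"dz":0,"wx":0,"wy":0,"wz":0,"jaw":1}]'
python3 - <<'E'
from h import *
p=camera_params('wrist'); im=read_camera('wrist')
print(p['eye'],p['orientation'])
np.save('w1.npy',dict(p),allow_pickle=True); cv2.imwrite('w1raw.png',im)
cv2.imwrite('pics/w2.png',cv2.resize(im,(800,500),interpolation=cv2.INTER_CUBIC))
E
```

```text
clock: 1.83
tcp_pos: [0.5042, 0.0182, 0.2483]
orientation: [3.141, 0.001, 1.624]
contact_force: [-0.3, -0.4, -0.6]
gripper_width: 0.0854
gripper_force: 0.0
[0.5008818  0.09801984 0.39035596] [-3.14182371e-01  3.06374653e-04  5.30987228e-02]
```

View pics/w2.png

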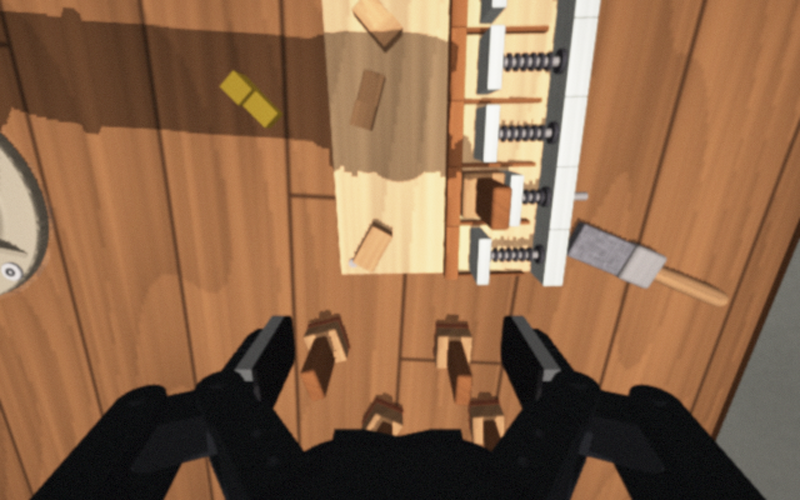

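Wrist view: the rack runs top to bottom. The offcuts are at (378,20), (367,99) and (373,246), all on the apron. The yellow look-alike (248,97) is on the table and not meant. Blocks are at (325,340), (453,340), (385,415) and (487,425). I'll confirm the offcuts in an enlarged crop.

Run:
```python
from h import *
im=cv2.imread('w1raw.png')
a=cv2.resize(im[0:115,255:365],None,fx=5,fy=5,interpolation=cv2.INTER_CUBIC)
b=cv2.resize(im[170:230,265:325],None,fx=4,fy=4,interpolation=cv2.INTER_CUBIC)
o=np.zeros((575,800,3),np.uint8); o[:a.shape[0],:a.shape[1]]=a; o[:240,555:795]=b
cv2.imwrite('pics/w2c.png',o)
```

```text
(no output)
```

View pics/w2c.png

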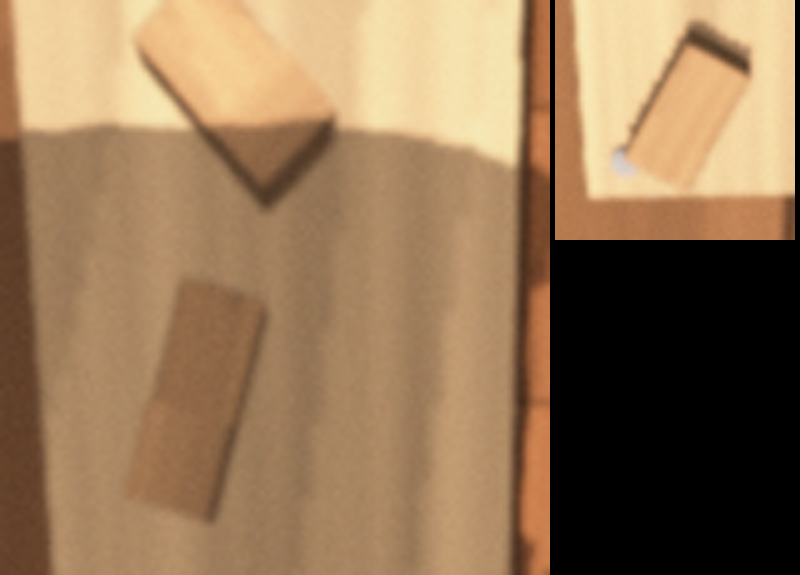

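A is (378,20), plain. B is (367,99), long with a step. C is (373,246). All three are bare wood lying on the apron, so all are meant.

```bash
cat >> h.py <<'E'
def item(p,c,d,z):
    """centre px, long-direction px vector -> xyz, long angle deg"""
    a=px2w(p,c[0],c[1],z); b=px2w(p,c[0]+d[0],c[1]+d[1],z)-a
    return a.round(4), np.degrees(np.arctan2(b[1],b[0])).round(1)%180
E
python3 - <<'E'
from h import *
p=np.load('w1.npy',allow_pickle=True).item()
print(item(p,(302,15.8),(-13,-15),.034))
print(item(p,(294.4,79.6),(5.7,-22),.036))
print(item(p,(298.75,198.25),(6,-11.4),.034))
from scipy.optimize import least_squares
t=camera_params('top')
obs=[(p,(342*.8,273*.8),(-150,-150,12)),(p,(563*.8,285*.8),(84,-150,52)),(p,(447*.8,275*.8),(-34,-150,32)),
 (t,(215+55/3.47,155+388/3.47),(-150,150,12)),(t,(215+450/3.47,155+355/3.47),(-150,-150,12)),(t,(279*.8,219*.8+0),(84,150,52)),(t,(421*.8,208*.8),(84,-150,52))]
def f(q):
    r=[]
    for c,uv,X in obs:
        X=np.array(X)/1000; cs,sn=np.cos(q[2]),np.sin(q[2])
        r+=list(w2px(c,(q[0]+cs*X[0]-sn*X[1],q[1]+sn*X[0]+cs*X[1],X[2]))-uv)
    return r
s=least_squares(f,[.58,.09,.06]); print(s.x.round(4),np.round(s.fun,1))
E
```

```text
(array([0.4788, 0.1899, 0.034 ]), np.float64(137.4))
(array([0.4726, 0.1254, 0.036 ]), np.float64(76.1))
(array([ 0.4821, -0.0175,  0.034 ]), np.float64(65.5))
[0.5848 0.1026 0.0694] [-0.5  0.5  0.4 -0.2 -0.9  3.2 -2.  -0.6 -1.3 -1.1 -1.7  0.4 -1.2 -0.4]
```

```bash
python3 -m inch '[{"dx":-0.0028,"dy":-0.0045,"dz":-0.024,"wx":0,"wy":0,"wz":-0.06,"jaw":0.6},{"dx":-0.0028,"dy":-0.0045,"dz":-0.024,"wx":0,"wy":0,"wz":-0.06,"jaw":0.6},{"dx":-0.0028,"dy":-0.0045,"dz":-0.024,"wx":0,"wy":0,"wz":-0.06,"jaw":0.6},{"dx":-0.0028,"dy":-0.0045,"dz":-0.024,"wx":0,"wy":0,"wz":-0.06,"jaw":0.6},{"dx":-0.0028,"dy":-0.0045,"dz":-0.024,"wx":0,"wy":0,"wz":-0.06,"jaw":0.6},{"dx":-0.0028,"dy":-0.0045,"dz":-0.024,"wx":0,"wy":0,"wz":-0.06,"jaw":0.6},{"dx":-0.0028,"dy":-0.0045,"dz":-0.024,"wx":0,"wy":0,"wz":-0.06,"jaw":0.6},{"dx":-0.0028,"dy":-0.0045,"dz":-0.01,"wx":0,"wy":0,"wz":-0.06,"jaw":0.6},{"dx":0,"dy":0,"dz":0,"wx":0,"wy":0,"wz":0,"jaw":0.6},{"dx":0,"dy":0,"dz":0,"wx":0,"wy":0,"wz":0,"jaw":0.6}]'
python3 - <<'E'
from h import *
p=camera_params('wrist'); im=read_camera('wrist')
cv2.imwrite('pics/w3.png',cv2.resize(im,(640,400)))
print(w2px(p,(.482,-.0175,.034)))
E
```

```text
clock: 2.72
tcp_pos: [0.4806, -0.0136, 0.0702]
orientation: [-3.14, 0.0, 1.154]
contact_force: [0.1, 0.3, 0.6]
gripper_width: 0.0511
gripper_force: 0.0
[321.34839342 234.68000795]
```

View pics/w3.png

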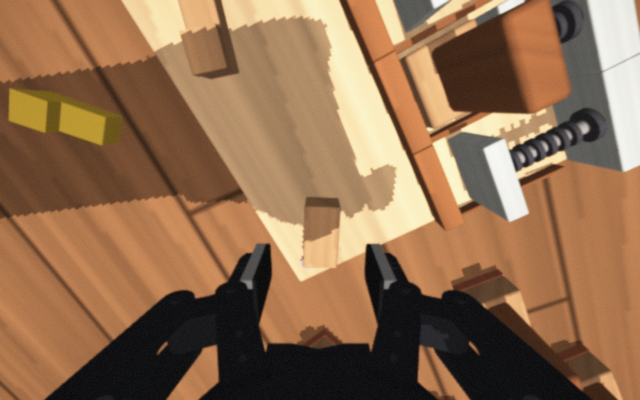

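The offcut sits at (321,236), where it was predicted (321,235). I'll descend, grip, and carry it to the tub.

```bash
python3 -m inch '[{"dx":0.001,"dy":-0.002,"dz":-0.025,"wx":0,"wy":0,"wz":-0.005,"jaw":0.6},{"dx":0.001,"dy":-0.002,"dz":-0.02,"wx":0,"wy":0,"wz":-0.005,"jaw":0.6},{"dx":0,"dy":0,"dz":-0.007,"wx":0,"wy":0,"wz":0,"jaw":0.6},{"dx":0,"dy":0,"dz":0,"wx":0,"wy":0,"wz":0,"jaw":0},{"dx":0,"dy":0,"dz":0,"wx":0,"wy":0,"wz":0,"jaw":0},{"dx":0,"dy":0,"dz":0,"wx":0,"wy":0,"wz":0,"jaw":0},{"dx":0,"dy":0,"dz":0,"wx":0,"wy":0,"wz":0,"jaw":0},{"dx":0,"dy":0,"dz":0,"wx":0,"wy":0,"wz":0,"jaw":0},{"dx":0,"dy":0,"dz":0,"wx":0,"wy":0,"wz":0,"jaw":0}]' 50
python3 -m inch '[{"dx":0,"dy":0,"dz":0.02,"wx":0,"wy":0,"wz":0,"jaw":0},{"dx":0,"dy":0,"dz":0.035,"wx":0,"wy":0,"wz":0,"jaw":0},{"dx":0,"dy":0,"dz":0.035,"wx":0,"wy":0,"wz":0,"jaw":0},{"dx":0,"dy":0,"dz":0.035,"wx":0,"wy":0,"wz":0,"jaw":0},{"dx":0,"dy":0,"dz":0.02,"wx":0,"wy":0,"wz":0,"jaw":0},{"dx":0,"dy":-0.037,"dz":0,"wx":0,"wy":0,"wz":0,"jaw":0},{"dx":0,"dy":-0.037,"dz":0,"wx":0,"wy":0,"wz":0,"jaw":0},{"dx":0,"dy":-0.037,"dz":0,"wx":0,"wy":0,"wz":0,"jaw":0},{"dx":0,"dy":-0.037,"dz":0,"wx":0,"wy":0,"wz":0,"jaw":0},{"dx":0,"dy":-0.037,"dz":0,"wx":0,"wy":0,"wz":0,"jaw":0},{"dx":0,"dy":-0.037,"dz":0,"wx":0,"wy":0,"wz":0,"jaw":0},{"dx":0,"dy":-0.037,"dz":0,"wx":0,"wy":0,"wz":0,"jaw":0},{"dx":0,"dy":-0.037,"dz":0,"wx":0,"wy":0,"wz":0,"jaw":0},{"dx":0,"dy":-0.037,"dz":0,"wx":0,"wy":0,"wz":0,"jaw":0},{"dx":0,"dy":-0.037,"dz":0,"wx":0,"wy":0,"wz":0,"jaw":0},{"dx":0,"dy":-0.037,"dz":0,"wx":0,"wy":0,"wz":0,"jaw":0},{"dx":0,"dy":0,"dz":0,"wx":0,"wy":0,"wz":0,"jaw":0}]'
```

```text
clock: 3.52
tcp_pos: [0.4843, -0.0186, 0.0196]
orientation: [3.14, -0.002, 1.14]
contact_force: [-0.9, 0.3, 7.6]
gripper_width: 0.0228
gripper_force: 50.3
clock: 4.93
tcp_pos: [0.4788, -0.4341, 0.1635]
orientation: [-3.141, 0.005, 1.131]
contact_force: [-2.2, 0.0, -0.1]
gripper_width: 0.0227
gripper_force: 49.4
```

```bash
python3 -m inch '[{"dx":0,"dy":0,"dz":-0.03,"wx":0,"wy":0,"wz":0,"jaw":0},{"dx":0,"dy":0,"dz":-0.03,"wx":0,"wy":0,"wz":0,"jaw":0},{"dx":0,"dy":0,"dz":-0.028,"wx":0,"wy":0,"wz":0,"jaw":0},{"dx":0,"dy":0,"dz":0,"wx":0,"wy":0,"wz":0,"jaw":0},{"dx":0,"dy":0,"dz":0,"wx":0,"wy":0,"wz":0,"jaw":0.6},{"dx":0,"dy":0,"dz":0,"wx":0,"wy":0,"wz":0,"jaw":0.6},{"dx":0,"dy":0,"dz":0,"wx":0,"wy":0,"wz":0,"jaw":0.6},{"dx":0,"dy":0,"dz":0,"wx":0,"wy":0,"wz":0,"jaw":0.6},{"dx":0,"dy":0,"dz":0.04,"wx":0,"wy":0,"wz":0,"jaw":0.6},{"dx":0,"dy":0,"dz":0.04,"wx":0,"wy":0,"wz":0,"jaw":0.6}]'
python3 -m inch '[{"dx":0,"dy":0.037,"dz":0,"wx":0,"wy":0,"wz":0.013,"jaw":0.6},{"dx":0,"dy":0.037,"dz":0,"wx":0,"wy":0,"wz":0.013,"jaw":0.6},{"dx":0,"dy":0.037,"dz":0,"wx":0,"wy":0,"wz":0.013,"jaw":0.6},{"dx":0,"dy":0.037,"dz":0,"wx":0,"wy":0,"wz":0.013,"jaw":0.6},{"dx":0,"dy":0.037,"dz":0,"wx":0,"wy":0,"wz":0.013,"jaw":0.6},{"dx":0,"dy":0.037,"dz":0,"wx":0,"wy":0,"wz":0.013,"jaw":0.6},{"dx":0,"dy":0.037,"dz":0,"wx":0,"wy":0,"wz":0.013,"jaw":0.6},{"dx":0,"dy":0.037,"dz":0,"wx":0,"wy":0,"wz":0.013,"jaw":0.6},{"dx":0,"dy":0.037,"dz":0,"wx":0,"wy":0,"wz":0.013,"jaw":0.6},{"dx":0,"dy":0.037,"dz":0,"wx":0,"wy":0,"wz":0.013,"jaw":0.6},{"dx":0,"dy":0.037,"dz":0,"wx":0,"wy":0,"wz":0.013,"jaw":0.6},{"dx":0,"dy":0.037,"dz":-0.02,"wx":0,"wy":0,"wz":0.013,"jaw":0.6},{"dx":0,"dy":0.037,"dz":-0.02,"wx":0,"wy":0,"wz":0.013,"jaw":0.6},{"dx":0,"dy":0.037,"dz":-0.02,"wx":0,"wy":0,"wz":0.013,"jaw":0.6},{"dx":-0.002,"dy":0.037,"dz":-0.02,"wx":0,"wy":0,"wz":0.013,"jaw":0.6},{"dx":-0.002,"dy":0,"dz":0,"wx":0,"wy":0,"wz":0,"jaw":0.6},{"dx":0,"dy":0,"dz":0,"wx":0,"wy":0,"wz":0,"jaw":0.6}]'
python3 - <<'E'
from h import *
p=camera_params('wrist'); im=read_camera('wrist'); t=read_camera('top')
print(w2px(p,(.4726,.1254,.036)),w2px(p,(.4788,.1899,.034)))
o=np.zeros((600,800,3),np.uint8); o[:400,:640]=im; o[400:600,:800]=cv2.resize(t[155:285,215:535][:100],(800,200))
cv2.imwrite('pics/w4.png',o)
E
```

```text
clock: 5.77
tcp_pos: [0.4824, -0.4248, 0.1553]
orientation: [-3.138, -0.001, 1.14]
contact_force: [0.9, -1.3, 1.1]
gripper_width: 0.0513
gripper_force: 0.0
clock: 7.18
tcp_pos: [0.4784, 0.1298, 0.0758]
orientation: [-3.141, 0.0, 1.34]
contact_force: [1.3, -0.9, 0.8]
gripper_width: 0.0514
gripper_force: 0.0
[310.28529762 235.70895008] [295.7198943  141.91227681]
```

View pics/w4.png

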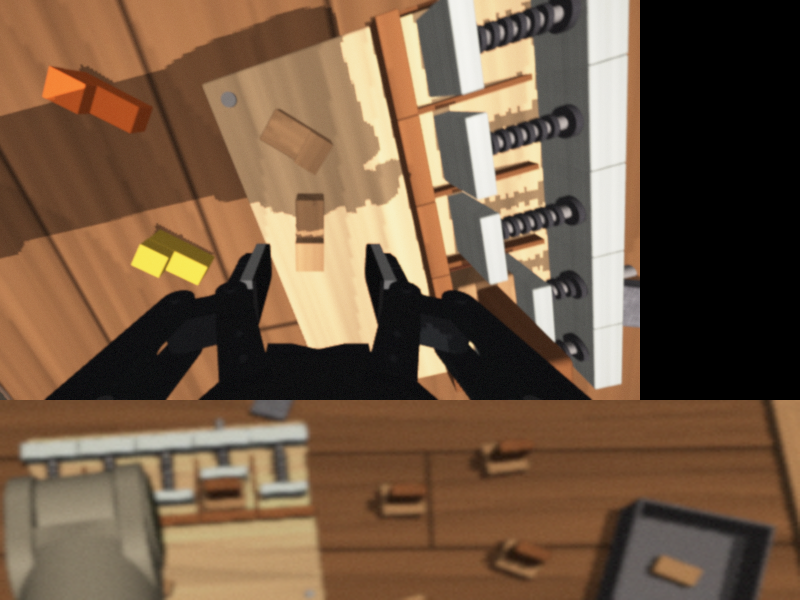

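The first offcut is in the tub (675,570). B sits at (310,233), as predicted, and A at (296,142). Next is B.

```bash
python3 -m inch '[{"dx":-0.003,"dy":-0.002,"dz":-0.025,"wx":0,"wy":0,"wz":-0.006,"jaw":0.6},{"dx":-0.002,"dy":-0.002,"dz":-0.02,"wx":0,"wy":0,"wz":-0.006,"jaw":0.6},{"dx":0,"dy":0,"dz":-0.008,"wx":0,"wy":0,"wz":0,"jaw":0.6},{"dx":0,"dy":0,"dz":0,"wx":0,"wy":0,"wz":0,"jaw":0},{"dx":0,"dy":0,"dz":0,"wx":0,"wy":0,"wz":0,"jaw":0},{"dx":0,"dy":0,"dz":0,"wx":0,"wy":0,"wz":0,"jaw":0},{"dx":0,"dy":0,"dz":0,"wx":0,"wy":0,"wz":0,"jaw":0},{"dx":0,"dy":0,"dz":0,"wx":0,"wy":0,"wz":0,"jaw":0},{"dx":0,"dy":0,"dz":0,"wx":0,"wy":0,"wz":0,"jaw":0}]' 50
python3 -m inch '[{"dx":0,"dy":0,"dz":0.02,"wx":0,"wy":0,"wz":0,"jaw":0},{"dx":0,"dy":0,"dz":0.035,"wx":0,"wy":0,"wz":0,"jaw":0},{"dx":0,"dy":0,"dz":0.035,"wx":0,"wy":0,"wz":0,"jaw":0},{"dx":0,"dy":0,"dz":0.035,"wx":0,"wy":0,"wz":0,"jaw":0},{"dx":0,"dy":0,"dz":0.02,"wx":0,"wy":0,"wz":0,"jaw":0},{"dx":0,"dy":-0.037,"dz":0,"wx":0,"wy":0,"wz":0,"jaw":0},{"dx":0,"dy":-0.037,"dz":0,"wx":0,"wy":0,"wz":0,"jaw":0},{"dx":0,"dy":-0.037,"dz":0,"wx":0,"wy":0,"wz":0,"jaw":0},{"dx":0,"dy":-0.037,"dz":0,"wx":0,"wy":0,"wz":0,"jaw":0},{"dx":0,"dy":-0.037,"dz":0,"wx":0,"wy":0,"wz":0,"jaw":0},{"dx":0,"dy":-0.037,"dz":0,"wx":0,"wy":0,"wz":0,"jaw":0},{"dx":0,"dy":-0.037,"dz":0,"wx":0,"wy":0,"wz":0,"jaw":0},{"dx":0,"dy":-0.037,"dz":0,"wx":0,"wy":0,"wz":0,"jaw":0},{"dx":0,"dy":-0.037,"dz":0,"wx":0,"wy":0,"wz":0,"jaw":0},{"dx":0,"dy":-0.037,"dz":0,"wx":0,"wy":0,"wz":0,"jaw":0},{"dx":0,"dy":-0.037,"dz":0,"wx":0,"wy":0,"wz":0,"jaw":0},{"dx":0,"dy":-0.037,"dz":0,"wx":0,"wy":0,"wz":0,"jaw":0},{"dx":0,"dy":-0.037,"dz":0,"wx":0,"wy":0,"wz":0,"jaw":0},{"dx":0,"dy":-0.037,"dz":0,"wx":0,"wy":0,"wz":0,"jaw":0},{"dx":0,"dy":-0.02,"dz":0,"wx":0,"wy":0,"wz":0,"jaw":0}]'
```

```text
clock: 8.03
tcp_pos: [0.4756, 0.1235, 0.0246]
orientation: [3.139, -0.002, 1.322]
contact_force: [0.0, -2.2, 6.7]
gripper_width: 0.0188
gripper_force: 49.6
clock: 9.7
tcp_pos: [0.4727, -0.4187, 0.1687]
orientation: [3.141, 0.002, 1.32]
contact_force: [-0.5, -0.5, -0.3]
gripper_width: 0.0188
gripper_force: 49.0
```

```bash
python3 -m inch '[{"dx":0,"dy":0,"dz":-0.03,"wx":0,"wy":0,"wz":0,"jaw":0},{"dx":0,"dy":0,"dz":-0.03,"wx":0,"wy":0,"wz":0,"jaw":0},{"dx":0,"dy":0,"dz":-0.028,"wx":0,"wy":0,"wz":0,"jaw":0},{"dx":0,"dy":0,"dz":0,"wx":0,"wy":0,"wz":0,"jaw":0},{"dx":0,"dy":0,"dz":0,"wx":0,"wy":0,"wz":0,"jaw":0.6},{"dx":0,"dy":0,"dz":0,"wx":0,"wy":0,"wz":0,"jaw":0.6},{"dx":0,"dy":0,"dz":0,"wx":0,"wy":0,"wz":0,"jaw":0.6},{"dx":0,"dy":0,"dz":0,"wx":0,"wy":0,"wz":0,"jaw":0.6},{"dx":0,"dy":0,"dz":0.04,"wx":0,"wy":0,"wz":0,"jaw":0.6},{"dx":0,"dy":0,"dz":0.04,"wx":0,"wy":0,"wz":0,"jaw":0.6}]'
python3 -m inch '[{"dx":0,"dy":0.036,"dz":0,"wx":0,"wy":0,"wz":0.063,"jaw":0.6},{"dx":0,"dy":0.036,"dz":0,"wx":0,"wy":0,"wz":0.063,"jaw":0.6},{"dx":0,"dy":0.036,"dz":0,"wx":0,"wy":0,"wz":0.063,"jaw":0.6},{"dx":0,"dy":0.036,"dz":0,"wx":0,"wy":0,"wz":0.063,"jaw":0.6},{"dx":0,"dy":0.036,"dz":0,"wx":0,"wy":0,"wz":0.063,"jaw":0.6},{"dx":0,"dy":0.036,"dz":0,"wx":0,"wy":0,"wz":0.063,"jaw":0.6},{"dx":0,"dy":0.036,"dz":0,"wx":0,"wy":0,"wz":0.063,"jaw":0.6},{"dx":0,"dy":0.036,"dz":0,"wx":0,"wy":0,"wz":0.063,"jaw":0.6},{"dx":0,"dy":0.036,"dz":0,"wx":0,"wy":0,"wz":0.063,"jaw":0.6},{"dx":0,"dy":0.036,"dz":0,"wx":0,"wy":0,"wz":0.063,"jaw":0.6},{"dx":0,"dy":0.036,"dz":0,"wx":0,"wy":0,"wz":0.063,"jaw":0.6},{"dx":0,"dy":0.036,"dz":0,"wx":0,"wy":0,"wz":0.063,"jaw":0.6},{"dx":0,"dy":0.036,"dz":0,"wx":0,"wy":0,"wz":0.063,"jaw":0.6},{"dx":0,"dy":0.036,"dz":-0.02,"wx":0,"wy":0,"wz":0.063,"jaw":0.6},{"dx":0,"dy":0.036,"dz":-0.02,"wx":0,"wy":0,"wz":0.063,"jaw":0.6},{"dx":0,"dy":0.036,"dz":-0.02,"wx":0,"wy":0,"wz":0.063,"jaw":0.6},{"dx":0,"dy":0.032,"dz":-0.02,"wx":0,"wy":0,"wz":0.063,"jaw":0.6},{"dx":0,"dy":0,"dz":0,"wx":0,"wy":0,"wz":0,"jaw":0.6},{"dx":0,"dy":0,"dz":0,"wx":0,"wy":0,"wz":0,"jaw":0.6}]'
python3 - <<'E'
from h import *
p=camera_params('wrist'); im=read_camera('wrist'); t=read_camera('top')
print(w2px(p,(.4788,.1899,.034)))
o=np.zeros((600,800,3),np.uint8); o[:400,:640]=im; o[400:600,:800]=cv2.resize(t[155:285,215:535][30:],(800,200))
cv2.imwrite('pics/w5.png',o)
E
```

```text
clock: 10.53
tcp_pos: [0.4734, -0.4132, 0.1602]
orientation: [-3.138, -0.001, 1.323]
contact_force: [1.1, -1.0, 0.5]
gripper_width: 0.0512
gripper_force: 0.0
clock: 12.12
tcp_pos: [0.4736, 0.1956, 0.0797]
orientation: [-3.141, -0.0, 2.398]
contact_force: [-0.2, -0.7, 0.6]
gripper_width: 0.0514
gripper_force: 0.0
[315.17891902 233.51467604]
```

View pics/w5.png

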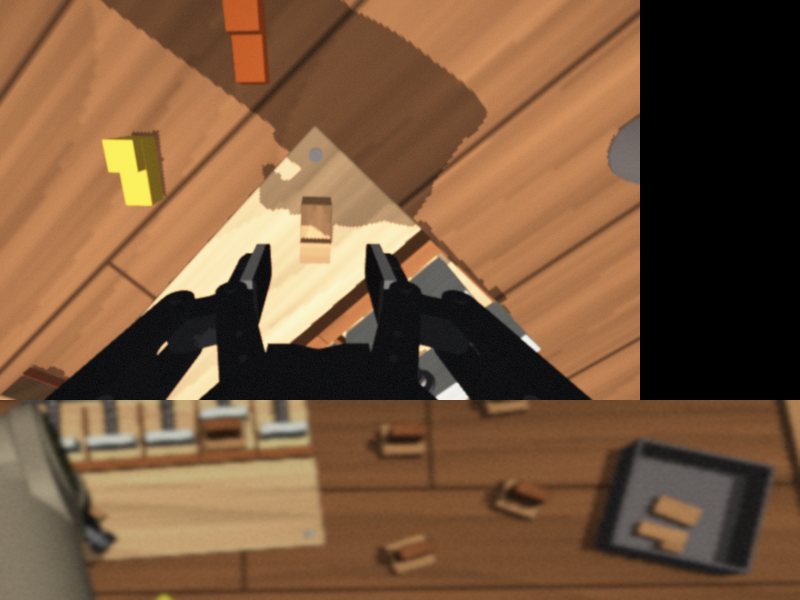

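Both offcuts are in the tub. A is centred at (316,230).

```bash
python3 -m inch '[{"dx":0.003,"dy":-0.003,"dz":-0.025,"wx":0,"wy":0,"wz":0,"jaw":0.6},{"dx":0.002,"dy":-0.002,"dz":-0.024,"wx":0,"wy":0,"wz":0,"jaw":0.6},{"dx":0,"dy":0,"dz":-0.008,"wx":0,"wy":0,"wz":0,"jaw":0.6},{"dx":0,"dy":0,"dz":0,"wx":0,"wy":0,"wz":0,"jaw":0},{"dx":0,"dy":0,"dz":0,"wx":0,"wy":0,"wz":0,"jaw":0},{"dx":0,"dy":0,"dz":0,"wx":0,"wy":0,"wz":0,"jaw":0},{"dx":0,"dy":0,"dz":0,"wx":0,"wy":0,"wz":0,"jaw":0},{"dx":0,"dy":0,"dz":0,"wx":0,"wy":0,"wz":0,"jaw":0},{"dx":0,"dy":0,"dz":0,"wx":0,"wy":0,"wz":0,"jaw":0},{"dx":0,"dy":0,"dz":0.02,"wx":0,"wy":0,"wz":0,"jaw":0},{"dx":0,"dy":0,"dz":0.035,"wx":0,"wy":0,"wz":0,"jaw":0},{"dx":0,"dy":0,"dz":0.035,"wx":0,"wy":0,"wz":0,"jaw":0},{"dx":0,"dy":0,"dz":0.035,"wx":0,"wy":0,"wz":0,"jaw":0},{"dx":0,"dy":0,"dz":0.02,"wx":0,"wy":0,"wz":0,"jaw":0}]' 50
python3 -m inch '[{"dx":0.001,"dy":-0.037,"dz":0,"wx":0,"wy":0,"wz":-0.05,"jaw":0},{"dx":0.001,"dy":-0.037,"dz":0,"wx":0,"wy":0,"wz":-0.05,"jaw":0},{"dx":0.001,"dy":-0.037,"dz":0,"wx":0,"wy":0,"wz":-0.05,"jaw":0},{"dx":0.001,"dy":-0.037,"dz":0,"wx":0,"wy":0,"wz":-0.05,"jaw":0},{"dx":0.001,"dy":-0.037,"dz":0,"wx":0,"wy":0,"wz":-0.05,"jaw":0},{"dx":0.001,"dy":-0.037,"dz":0,"wx":0,"wy":0,"wz":-0.05,"jaw":0},{"dx":0.001,"dy":-0.037,"dz":0,"wx":0,"wy":0,"wz":-0.05,"jaw":0},{"dx":0.001,"dy":-0.037,"dz":0,"wx":0,"wy":0,"wz":-0.05,"jaw":0},{"dx":0.001,"dy":-0.037,"dz":0,"wx":0,"wy":0,"wz":-0.05,"jaw":0},{"dx":0.001,"dy":-0.037,"dz":0,"wx":0,"wy":0,"wz":-0.05,"jaw":0},{"dx":0.001,"dy":-0.037,"dz":0,"wx":0,"wy":0,"wz":-0.05,"jaw":0},{"dx":0.001,"dy":-0.037,"dz":0,"wx":0,"wy":0,"wz":-0.05,"jaw":0},{"dx":0.001,"dy":-0.037,"dz":0,"wx":0,"wy":0,"wz":-0.05,"jaw":0},{"dx":0.001,"dy":-0.037,"dz":0,"wx":0,"wy":0,"wz":-0.05,"jaw":0},{"dx":0.001,"dy":-0.037,"dz":0,"wx":0,"wy":0,"wz":-0.05,"jaw":0},{"dx":0.001,"dy":-0.037,"dz":0,"wx":0,"wy":0,"wz":-0.05,"jaw":0},{"dx":0.001,"dy":-0.02,"dz":0,"wx":0,"wy":0,"wz":0,"jaw":0},{"dx":0,"dy":0,"dz":0,"wx":0,"wy":0,"wz":0,"jaw":0}]'
```

```text
clock: 13.38
tcp_pos: [0.4806, 0.189, 0.1728]
orientation: [3.136, 0.001, 2.393]
contact_force: [0.7, 0.3, 0.2]
gripper_width: 0.0205
gripper_force: 49.4
clock: 14.88
tcp_pos: [0.4936, -0.4288, 0.1684]
orientation: [-3.14, 0.003, 1.587]
contact_force: [-1.0, 0.0, -0.5]
gripper_width: 0.0208
gripper_force: 49.3
```

```bash
python3 -m inch '[{"dx":0,"dy":0,"dz":-0.03,"wx":0,"wy":0,"wz":0,"jaw":0},{"dx":0,"dy":0,"dz":-0.03,"wx":0,"wy":0,"wz":0,"jaw":0},{"dx":0,"dy":0,"dz":-0.028,"wx":0,"wy":0,"wz":0,"jaw":0},{"dx":0,"dy":0,"dz":0,"wx":0,"wy":0,"wz":0,"jaw":0},{"dx":0,"dy":0,"dz":0,"wx":0,"wy":0,"wz":0,"jaw":0.6},{"dx":0,"dy":0,"dz":0,"wx":0,"wy":0,"wz":0,"jaw":0.6},{"dx":0,"dy":0,"dz":0,"wx":0,"wy":0,"wz":0,"jaw":0.6},{"dx":0,"dy":0,"dz":0,"wx":0,"wy":0,"wz":0,"jaw":0.6},{"dx":0,"dy":0,"dz":0.04,"wx":0,"wy":0,"wz":0,"jaw":0.6},{"dx":0,"dy":0,"dz":0.04,"wx":0,"wy":0,"wz":0,"jaw":0.6},{"dx":0.01,"dy":0.02,"dz":0.033,"wx":0,"wy":0,"wz":0.01,"jaw":0.6},{"dx":0.01,"dy":0.02,"dz":0.033,"wx":0,"wy":0,"wz":0.01,"jaw":0.6},{"dx":0.01,"dy":0.02,"dz":0.033,"wx":0,"wy":0,"wz":0.01,"jaw":0.6},{"dx":0,"dy":0.02,"dz":0.033,"wx":0,"wy":0,"wz":0.01,"jaw":0.6},{"dx":0,"dy":0.02,"dz":0.02,"wx":0,"wy":0,"wz":0,"jaw":0.6},{"dx":0,"dy":0,"dz":0,"wx":0,"wy":0,"wz":0,"jaw":0.6},{"dx":0,"dy":0,"dz":0,"wx":0,"wy":0,"wz":0,"jaw":0.6},{"dx":0,"dy":0,"dz":0,"wx":0,"wy":0,"wz":0,"jaw":0.6}]'
python3 - <<'E'
from h import *
p=camera_params('wrist'); im=read_camera('wrist'); t=read_camera('top')
np.save('w6.npy',dict(p),allow_pickle=True); cv2.imwrite('w6raw.png',im)
for s in [(.577,-.139),(.629,-.244),(.5,-.257),(.433,-.144)]: print(w2px(p,(*s,.095)))
o=np.zeros((600,800,3),np.uint8)
o[:400,:640]=im; o[400:600,:600]=cv2.resize(t[155:285,235:535][30:],(600,200))
cv2.imwrite('pics/w6.png',o)
E
```

```text
clock: 16.38
tcp_pos: [0.5258, -0.3237, 0.3122]
orientation: [3.141, 0.0, 1.633]
contact_force: [0.0, -0.6, -0.4]
gripper_width: 0.0512
gripper_force: 0.0
[374.65261794   7.99610514]
[406.94936586 112.1977791 ]
[299.020607   116.47055582]
[241.4018779   3.708299 ]
```

View pics/w6.png

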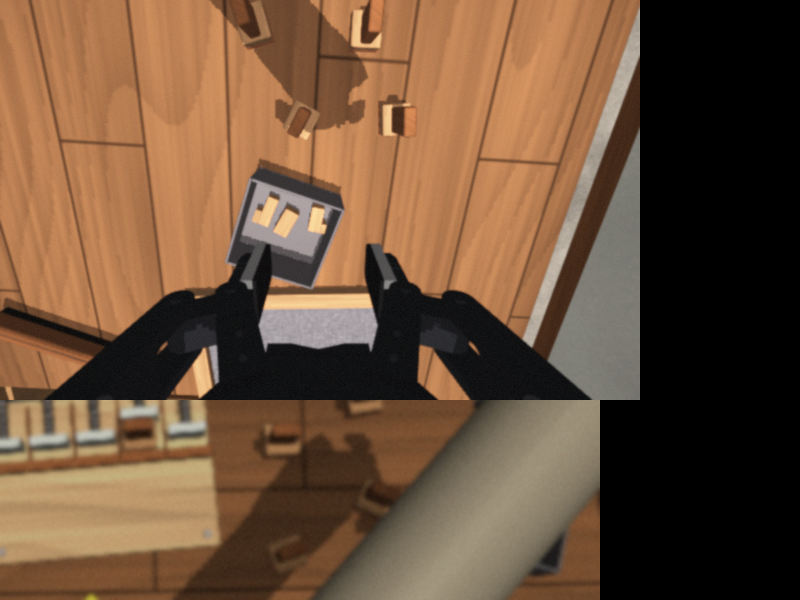

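All three offcuts are in the tub at (267,210), (287,222) and (317,218), and the apron is clear. I'll move for a view of the other two blocks, then show all four enlarged.

```bash
python3 -m inch '[{"dx":-0.005,"dy":0.033,"dz":-0.017,"wx":0,"wy":0,"wz":0,"jaw":0.6},{"dx":-0.005,"dy":0.033,"dz":-0.017,"wx":0,"wy":0,"wz":0,"jaw":0.6},{"dx":-0.005,"dy":0.033,"dz":-0.017,"wx":0,"wy":0,"wz":0,"jaw":0.6},{"dx":0,"dy":0,"dz":0,"wx":0,"wy":0,"wz":0,"jaw":0.6},{"dx":0,"dy":0,"dz":0,"wx":0,"wy":0,"wz":0,"jaw":0.6}]'
python3 - <<'E'
from h import *
p=camera_params('wrist'); im=read_camera('wrist')
np.save('w7.npy',dict(p),allow_pickle=True); cv2.imwrite('w7raw.png',im)
q=np.load('w6.npy',allow_pickle=True).item(); im6=cv2.imread('w6raw.png')
o=np.zeros((600,800,3),np.uint8)
def put(I,c,r,k,h=60):
    x0,y0=max(0,int(c[0])-h//2),max(0,int(c[1])-h//2+5)
    a=cv2.resize(I[y0:y0+h,x0:x0+h],(300,300),interpolation=cv2.INTER_CUBIC); o[r*300:r*300+300,k*400:k*400+300]=a
    print(r,k,'origin',x0,y0,'scale',300/h)
put(im6,w2px(q,(.629,-.244,.05)),0,0); put(im6,w2px(q,(.5,-.257,.05)),0,1)
put(im,w2px(p,(.577,-.139,.05)),1,0,75); put(im,w2px(p,(.433,-.144,.05)),1,1,75)
cv2.imwrite('pics/s.png',o)
E
```

```text
clock: 16.9
tcp_pos: [0.5105, -0.2217, 0.2589]
orientation: [-3.138, -0.003, 1.637]
contact_force: [-0.1, -0.3, 1.1]
gripper_width: 0.0513
gripper_force: 0.0
0 0 origin 367 86 scale 5.0
0 1 origin 271 90 scale 5.0
1 0 origin 342 76 scale 4.0
1 1 origin 218 72 scale 4.0
```

View pics/s.png

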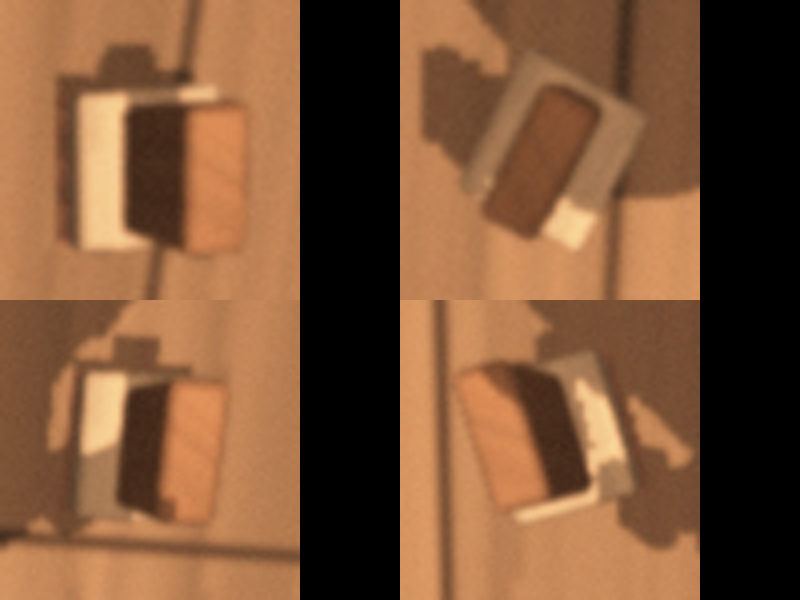

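All four are upright with handles along their length. Handle-top corners in the crop:
- S2: (187..247, 105..250)
- S3: (545,85), (603,105), (535,240), (482,212)
- S1: (170,380), (228,384), (210,525), (160,512)
- S4: (458,372), (508,362), (548,497), (498,510)

Run:
```python
from h import *
p=np.load('w7.npy',allow_pickle=True).item(); q=np.load('w6.npy',allow_pickle=True).item()
for n,c,o,s,uv,d in [('S2',q,(367,86),5,(215,178),(3,-145)),('S3',q,(271,90),5,(141,161),(66,-131)),('S1',p,(342,76),4,(192,150),(14,-137)),('S4',p,(218,72),4,(103,135),(-40,-136))]:
    print(n,item(c,(o[0]+uv[0]/s,o[1]+uv[1]/s),(d[0]/s,d[1]/s),.095))
rx,ry,a=.584,.101,.066
for k in (-120,-60,0,60,120):
    y=k/1000; print(k,(round(rx-np.sin(a)*y,4),round(ry+np.cos(a)*y,4)))
```

```text
S2 (array([ 0.6344, -0.2546,  0.095 ]), np.float64(98.0))
S3 (array([ 0.5005, -0.2637,  0.095 ]), np.float64(65.2))
S1 (array([ 0.5796, -0.1436,  0.095 ]), np.float64(92.1))
S4 (array([ 0.4304, -0.146 ,  0.095 ]), np.float64(106.8))
-120 (np.float64(0.5919), np.float64(-0.0187))
-60 (np.float64(0.588), np.float64(0.0411))
0 (np.float64(0.584), np.float64(0.101))
60 (np.float64(0.58), np.float64(0.1609))
120 (np.float64(0.5761), np.float64(0.2207))
```

```bash
python3 -m inch '[{"dx":0.0175,"dy":0.0195,"dz":0,"wx":0,"wy":0,"wz":-0.007,"jaw":0.6},{"dx":0.0175,"dy":0.0195,"dz":0,"wx":0,"wy":0,"wz":-0.007,"jaw":0.6},{"dx":0.0175,"dy":0.0195,"dz":-0.02,"wx":0,"wy":0,"wz":-0.007,"jaw":0.6},{"dx":0.0165,"dy":0.0195,"dz":-0.02,"wx":0,"wy":0,"wz":-0.007,"jaw":0.6},{"dx":0,"dy":0,"dz":-0.035,"wx":0,"wy":0,"wz":0,"jaw":0.6},{"dx":0,"dy":0,"dz":-0.035,"wx":0,"wy":0,"wz":0,"jaw":0.6},{"dx":0,"dy":0,"dz":-0.015,"wx":0,"wy":0,"wz":0,"jaw":0.6},{"dx":0,"dy":0,"dz":0,"wx":0,"wy":0,"wz":0,"jaw":0.6},{"dx":0,"dy":0,"dz":0,"wx":0,"wy":0,"wz":0,"jaw":0.6}]' 80
python3 - <<'E'
from h import *
p=camera_params('wrist'); im=read_camera('wrist'); cv2.imwrite('g1.png',im)
print([w2px(p,(.5796+a,-.1436+b,.095)).round() for a,b in((0,0),(.008,0),(-.008,0),(0,.018),(0,-.018))])
E
```

```text
clock: 17.7
tcp_pos: [0.58, -0.1487, 0.1362]
orientation: [-3.141, 0.001, 1.603]
contact_force: [-0.7, -0.3, 0.5]
gripper_width: 0.0511
gripper_force: 0.0
[array([316., 220.]), array([328., 221.]), array([305., 220.]), array([317., 195.]), array([315., 244.])]
```

```bash
python3 -m inch '[{"dx":0,"dy":0.003,"dz":-0.03,"wx":0,"wy":0,"wz":0,"jaw":0.6},{"dx":0,"dy":0.002,"dz":-0.03,"wx":0,"wy":0,"wz":0,"jaw":0.6},{"dx":0,"dy":0,"dz":-0.021,"wx":0,"wy":0,"wz":0,"jaw":0.6},{"dx":0,"dy":0,"dz":0,"wx":0,"wy":0,"wz":0,"jaw":0.6},{"dx":0,"dy":0,"dz":0,"wx":0,"wy":0,"wz":0,"jaw":0},{"dx":0,"dy":0,"dz":0,"wx":0,"wy":0,"wz":0,"jaw":0},{"dx":0,"dy":0,"dz":0,"wx":0,"wy":0,"wz":0,"jaw":0},{"dx":0,"dy":0,"dz":0,"wx":0,"wy":0,"wz":0,"jaw":0},{"dx":0,"dy":0,"dz":0,"wx":0,"wy":0,"wz":0,"jaw":0},{"dx":0,"dy":0,"dz":0,"wx":0,"wy":0,"wz":0,"jaw":0},{"dx":0,"dy":0,"dz":0,"wx":0,"wy":0,"wz":0,"jaw":0}]' 80
python3 -m inch '[{"dx":0,"dy":0,"dz":0.02,"wx":0,"wy":0,"wz":0,"jaw":0},{"dx":0,"dy":0,"dz":0.03,"wx":0,"wy":0,"wz":0,"jaw":0},{"dx":0,"dy":0,"dz":0.03,"wx":0,"wy":0,"wz":0,"jaw":0},{"dx":0,"dy":0,"dz":0.03,"wx":0,"wy":0,"wz":0,"jaw":0},{"dx":0,"dy":0,"dz":0.03,"wx":0,"wy":0,"wz":0,"jaw":0},{"dx":0,"dy":0,"dz":0,"wx":0,"wy":0,"wz":0,"jaw":0},{"dx":0,"dy":0,"dz":0,"wx":0,"wy":0,"wz":0,"jaw":0}]'
```

```text
clock: 18.67
tcp_pos: [0.5815, -0.1419, 0.0571]
orientation: [3.138, 0.0, 1.606]
contact_force: [-0.3, 1.1, 7.1]
gripper_width: 0.0146
gripper_force: 79.0
clock: 19.25
tcp_pos: [0.5812, -0.1419, 0.1974]
orientation: [3.137, 0.0, 1.606]
contact_force: [0.0, 0.4, -1.6]
gripper_width: 0.0152
gripper_force: 78.6
```

```bash
python3 -m inch '[{"dx":-0.0078,"dy":0.03,"dz":0,"wx":0,"wy":0,"wz":0.008,"jaw":0},{"dx":-0.0078,"dy":0.03,"dz":0,"wx":0,"wy":0,"wz":0.008,"jaw":0},{"dx":-0.0078,"dy":0.03,"dz":0,"wx":0,"wy":0,"wz":0.008,"jaw":0},{"dx":-0.0078,"dy":0.03,"dz":0,"wx":0,"wy":0,"wz":0.008,"jaw":0},{"dx":0,"dy":0,"dz":-0.03,"wx":0,"wy":0,"wz":0,"jaw":0},{"dx":0,"dy":0,"dz":-0.03,"wx":0,"wy":0,"wz":0,"jaw":0},{"dx":0,"dy":0,"dz":-0.03,"wx":0,"wy":0,"wz":0,"jaw":0},{"dx":0,"dy":0,"dz":-0.012,"wx":0,"wy":0,"wz":0,"jaw":0},{"dx":0,"dy":0,"dz":0,"wx":0,"wy":0,"wz":0,"jaw":0},{"dx":0,"dy":0,"dz":0,"wx":0,"wy":0,"wz":0,"jaw":0}]'
python3 - <<'E'
from h import *
p=camera_params('wrist'); im=read_camera('wrist'); np.save('w8.npy',dict(p),allow_pickle=True); cv2.imwrite('w8raw.png',im)
cv2.imwrite('pics/w8.png',cv2.resize(im,(800,500)))
E
```

```text
clock: 20.08
tcp_pos: [0.5483, -0.0217, 0.0923]
orientation: [-3.14, 0.0, 1.637]
contact_force: [0.6, 0.1, -1.3]
gripper_width: 0.0149
gripper_force: 78.6
```

View pics/w8.png

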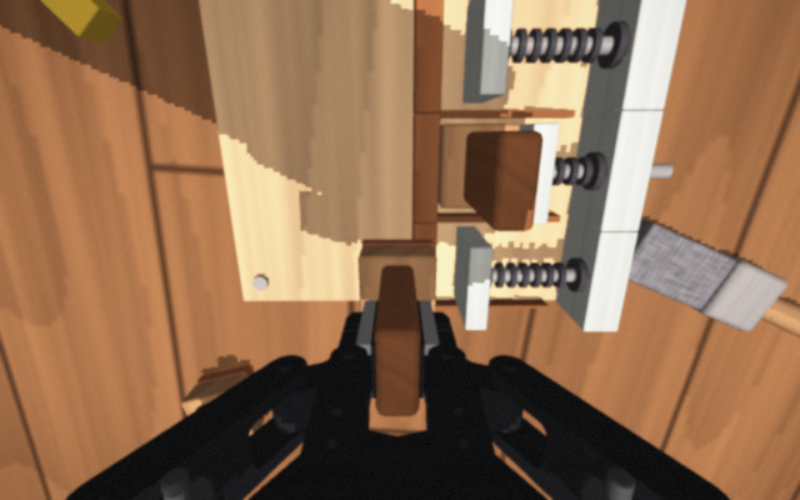

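The held block is upright over the fence at (395,270). The fence top spans u 415–440, the jaw of pocket −120 is at (473,275), and the ridges are at v 113 and 216.

Run:
```python
from h import *
p=np.load('w8.npy',allow_pickle=True).item(); s=.8
a=.066
def rk(u,v,z):
    X=px2w(p,u*s,v*s,z)-np.array([.584,.101,0]); return (1000*np.array([np.cos(a)*X[0]+np.sin(a)*X[1],-np.sin(a)*X[0]+np.cos(a)*X[1]])).round(1)
print('fence',rk(415,60,.032),rk(414,220,.032),rk(440,60,.032),rk(436,220,.032))
print('barouter',rk(684,10,.052),rk(617,330,.052),'barinner',rk(560,300,.052), 'split -90',rk(638,232,.052),'split -30',rk(662,109,.052))
print('jaw-120 top',rk(466,330,.060),rk(488,328,.060),'ridge-90',rk(500,216,.022),'ridge -30',rk(500,113,.022),'board corner',rk(245,300,.012))
print('held base', rk(360,248,.035+.03),rk(436,248,.065))
```

```text
fence [-33.9  -5.1] [-33.2 -88.2] [-21.2  -5.1] [-20.5 -88.2]
barouter [83.1 11.1] [  83.9 -148.3] barinner [  48.4 -129.3] split -90 [ 83.8 -89.8] split -30 [ 82.7 -29.5]
jaw-120 top [  -4.9 -143.7] [   7.2 -142.5] ridge-90 [ 19.2 -88.1] ridge -30 [ 14.  -29.8] board corner [-147.2 -149.1]
held base [-61.3 -94.7] [-23.6 -94.6]
```

The rack pose checks out to within 1 mm. Pressing the jaw back.

```bash
python3 -m inch '[{"dx":0,"dy":0,"dz":0.002,"wx":0,"wy":0,"wz":0,"jaw":0},{"dx":0.006,"dy":0.0002,"dz":0,"wx":0,"wy":0,"wz":0,"jaw":0},{"dx":0.006,"dy":0.0002,"dz":0,"wx":0,"wy":0,"wz":0,"jaw":0},{"dx":0.006,"dy":0.0002,"dz":0,"wx":0,"wy":0,"wz":0,"jaw":0},{"dx":0.006,"dy":0.0002,"dz":0,"wx":0,"wy":0,"wz":0,"jaw":0},{"dx":0.006,"dy":0.0002,"dz":0,"wx":0,"wy":0,"wz":0,"jaw":0},{"dx":0.006,"dy":0.0002,"dz":0,"wx":0,"wy":0,"wz":0,"jaw":0},{"dx":0.006,"dy":0.0002,"dz":0,"wx":0,"wy":0,"wz":0,"jaw":0},{"dx":0.006,"dy":0.0002,"dz":0,"wx":0,"wy":0,"wz":0,"jaw":0},{"dx":0,"dy":0,"dz":0,"wx":0,"wy":0,"wz":0,"jaw":0},{"dx":0,"dy":0,"dz":0,"wx":0,"wy":0,"wz":0,"jaw":0},{"dx":0,"dy":0,"dz":0,"wx":0,"wy":0,"wz":0,"jaw":0}]'
```

```text
clock: 21.13
tcp_pos: [0.5961, -0.0193, 0.0943]
orientation: [-3.139, -0.001, 1.638]
contact_force: [-6.3, 1.9, -0.1]
gripper_width: 0.0153
gripper_force: 79.1
```

```bash
python3 -m inch '[{"dx":0,"dy":0,"dz":-0.006,"wx":0,"wy":0,"wz":0,"jaw":0},{"dx":0,"dy":0,"dz":-0.006,"wx":0,"wy":0,"wz":0,"jaw":0},{"dx":0,"dy":0,"dz":-0.006,"wx":0,"wy":0,"wz":0,"jaw":0},{"dx":0,"dy":0,"dz":-0.005,"wx":0,"wy":0,"wz":0,"jaw":0},{"dx":0,"dy":0,"dz":0,"wx":0,"wy":0,"wz":0,"jaw":0},{"dx":0,"dy":0,"dz":0,"wx":0,"wy":0,"wz":0,"jaw":0}]'
python3 -m inch '[{"dx":-0.002,"dy":0,"dz":0,"wx":0,"wy":0,"wz":0,"jaw":0},{"dx":-0.002,"dy":0,"dz":-0.001,"wx":0,"wy":0,"wz":0,"jaw":0},{"dx":0,"dy":0,"dz":-0.001,"wx":0,"wy":0,"wz":0,"jaw":0},{"dx":0,"dy":0,"dz":0,"wx":0,"wy":0,"wz":0,"jaw":0},{"dx":0,"dy":0,"dz":0,"wx":0,"wy":0,"wz":0,"jaw":0}]'
```

```text
clock: 21.63
tcp_pos: [0.5952, -0.0201, 0.0705]
orientation: [-3.137, 0.0, 1.637]
contact_force: [-6.5, -1.6, -4.4]
gripper_width: 0.015
gripper_force: 78.3
clock: 22.05
tcp_pos: [0.5921, -0.0203, 0.0695]
orientation: [-3.139, 0.0, 1.637]
contact_force: [-5.8, -1.0, 0.2]
gripper_width: 0.0151
gripper_force: 78.9
```

```bash
python3 -m inch '[{"dx":0,"dy":0,"dz":0,"wx":0,"wy":0,"wz":0,"jaw":0.5},{"dx":0,"dy":0,"dz":0,"wx":0,"wy":0,"wz":0,"jaw":0.5},{"dx":0,"dy":0,"dz":0,"wx":0,"wy":0,"wz":0,"jaw":0.5},{"dx":0,"dy":0,"dz":0,"wx":0,"wy":0,"wz":0,"jaw":0.5},{"dx":0,"dy":0,"dz":0,"wx":0,"wy":0,"wz":0,"jaw":0.5},{"dx":0,"dy":0,"dz":0.03,"wx":0,"wy":0,"wz":0,"jaw":0.5},{"dx":0,"dy":0,"dz":0.04,"wx":0,"wy":0,"wz":0,"jaw":0.6},{"dx":0,"dy":0,"dz":0.04,"wx":0,"wy":0,"wz":0,"jaw":0.6},{"dx":0.006,"dy":-0.034,"dz":0,"wx":0,"wy":0,"wz":0.01,"jaw":0.6},{"dx":0.006,"dy":-0.034,"dz":0,"wx":0,"wy":0,"wz":0.01,"jaw":0.6},{"dx":0.006,"dy":-0.034,"dz":0,"wx":0,"wy":0,"wz":0.01,"jaw":0.6},{"dx":0.006,"dy":-0.034,"dz":0,"wx":0,"wy":0,"wz":0.01,"jaw":0.6},{"dx":0.006,"dy":-0.034,"dz":0,"wx":0,"wy":0,"wz":0.01,"jaw":0.6},{"dx":0.006,"dy":-0.034,"dz":0,"wx":0,"wy":0,"wz":0.01,"jaw":0.6},{"dx":0.006,"dy":-0.031,"dz":-0.02,"wx":0,"wy":0,"wz":0.01,"jaw":0.6},{"dx":0,"dy":0,"dz":-0.03,"wx":0,"wy":0,"wz":0,"jaw":0.6},{"dx":0,"dy":0,"dz":0,"wx":0,"wy":0,"wz":0,"jaw":0.6},{"dx":0,"dy":0,"dz":0,"wx":0,"wy":0,"wz":0,"jaw":0.6}]'
python3 - <<'E'
from h import *
p=camera_params('wrist'); im=read_camera('wrist'); t=read_camera('top')
np.save('w9.npy',dict(p),allow_pickle=True); cv2.imwrite('w9raw.png',im)
o=np.zeros((600,800,3),np.uint8); o[:400,:640]=im
c=t[155:285,215:535]; o[340:600,400:800]=cv2.resize(c[:,:200],(400,260),interpolation=cv2.INTER_CUBIC)
cv2.imwrite('pics/w9.png',o)
print([w2px(p,(.6344+a,-.2546+b,.095)).round() for a,b in((0,0),(.008,0),(-.008,0),(-.0025,.018),(.0025,-.018))])
E
```

```text
clock: 23.55
tcp_pos: [0.6342, -0.2542, 0.1285]
orientation: [-3.139, -0.002, 1.707]
contact_force: [0.4, 0.7, 1.1]
gripper_width: 0.0513
gripper_force: 0.0
[array([317., 232.]), array([329., 234.]), array([305., 231.]), array([317., 207.]), array([317., 257.])]
```

View pics/w9.png

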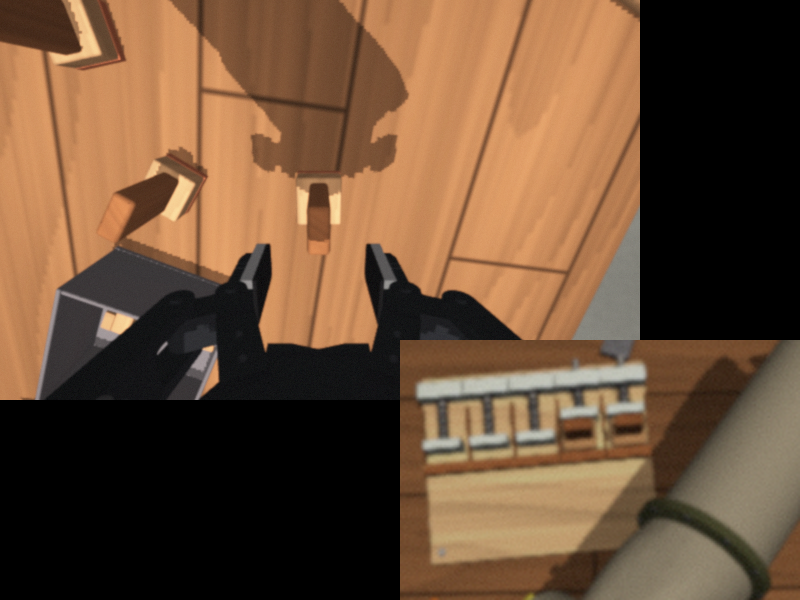

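S2's handle is where predicted (318,230). The top inset shows the first block clamped in pocket −120, its jaw level with that of the racked block. Gripping S2.

```bash
python3 -m inch '[{"dx":0,"dy":0,"dz":-0.03,"wx":0,"wy":0,"wz":0,"jaw":0.6},{"dx":0,"dy":0,"dz":-0.03,"wx":0,"wy":0,"wz":0,"jaw":0.6},{"dx":0,"dy":0,"dz":-0.012,"wx":0,"wy":0,"wz":0,"jaw":0.6},{"dx":0,"dy":0,"dz":0,"wx":0,"wy":0,"wz":0,"jaw":0.6},{"dx":0,"dy":0,"dz":0,"wx":0,"wy":0,"wz":0,"jaw":0},{"dx":0,"dy":0,"dz":0,"wx":0,"wy":0,"wz":0,"jaw":0},{"dx":0,"dy":0,"dz":0,"wx":0,"wy":0,"wz":0,"jaw":0},{"dx":0,"dy":0,"dz":0,"wx":0,"wy":0,"wz":0,"jaw":0},{"dx":0,"dy":0,"dz":0,"wx":0,"wy":0,"wz":0,"jaw":0},{"dx":0,"dy":0,"dz":0,"wx":0,"wy":0,"wz":0,"jaw":0},{"dx":0,"dy":0,"dz":0,"wx":0,"wy":0,"wz":0,"jaw":0}]' 80
python3 -m inch '[{"dx":0,"dy":0,"dz":0.02,"wx":0,"wy":0,"wz":0,"jaw":0},{"dx":0,"dy":0,"dz":0.03,"wx":0,"wy":0,"wz":0,"jaw":0},{"dx":0,"dy":0,"dz":0.03,"wx":0,"wy":0,"wz":0,"jaw":0},{"dx":0,"dy":0,"dz":0.03,"wx":0,"wy":0,"wz":0,"jaw":0},{"dx":0,"dy":0,"dz":0.033,"wx":0,"wy":0,"wz":0,"jaw":0},{"dx":-0.0092,"dy":0.0352,"dz":0,"wx":0,"wy":0,"wz":-0.007,"jaw":0},{"dx":-0.0092,"dy":0.0352,"dz":0,"wx":0,"wy":0,"wz":-0.007,"jaw":0},{"dx":-0.0092,"dy":0.0352,"dz":0,"wx":0,"wy":0,"wz":-0.007,"jaw":0},{"dx":-0.0092,"dy":0.0352,"dz":0,"wx":0,"wy":0,"wz":-0.007,"jaw":0},{"dx":-0.0092,"dy":0.0352,"dz":0,"wx":0,"wy":0,"wz":-0.007,"jaw":0},{"dx":-0.0092,"dy":0.0352,"dz":0,"wx":0,"wy":0,"wz":-0.007,"jaw":0},{"dx":-0.0092,"dy":0.0352,"dz":0,"wx":0,"wy":0,"wz":-0.007,"jaw":0},{"dx":-0.0092,"dy":0.0352,"dz":0,"wx":0,"wy":0,"wz":-0.007,"jaw":0},{"dx":-0.0092,"dy":0.0352,"dz":0,"wx":0,"wy":0,"wz":-0.007,"jaw":0},{"dx":-0.0092,"dy":0.0352,"dz":0,"wx":0,"wy":0,"wz":-0.007,"jaw":0},{"dx":0,"dy":0,"dz":0,"wx":0,"wy":0,"wz":0,"jaw":0},{"dx":0,"dy":0,"dz":0,"wx":0,"wy":0,"wz":0,"jaw":0}]'
```

```text
clock: 24.57
tcp_pos: [0.6362, -0.2554, 0.0605]
orientation: [3.138, 0.001, 1.708]
contact_force: [-0.8, 0.7, 6.8]
gripper_width: 0.0153
gripper_force: 79.2
clock: 25.98
tcp_pos: [0.5423, 0.1005, 0.2014]
orientation: [-3.142, -0.001, 1.644]
contact_force: [0.6, -0.7, -1.7]
gripper_width: 0.0149
gripper_force: 78.6
```

```bash
python3 -m inch '[{"dx":0,"dy":-0.001,"dz":-0.03,"wx":0,"wy":0,"wz":-0.003,"jaw":0},{"dx":0,"dy":-0.001,"dz":-0.03,"wx":0,"wy":0,"wz":-0.003,"jaw":0},{"dx":0,"dy":0,"dz":-0.03,"wx":0,"wy":0,"wz":0,"jaw":0},{"dx":0,"dy":0,"dz":-0.012,"wx":0,"wy":0,"wz":0,"jaw":0},{"dx":0,"dy":0,"dz":0,"wx":0,"wy":0,"wz":0,"jaw":0},{"dx":0.006,"dy":0.0004,"dz":0,"wx":0,"wy":0,"wz":0,"jaw":0},{"dx":0.006,"dy":0.0004,"dz":0,"wx":0,"wy":0,"wz":0,"jaw":0},{"dx":0.006,"dy":0.0004,"dz":0,"wx":0,"wy":0,"wz":0,"jaw":0},{"dx":0.006,"dy":0.0004,"dz":0,"wx":0,"wy":0,"wz":0,"jaw":0},{"dx":0.006,"dy":0.0004,"dz":0,"wx":0,"wy":0,"wz":0,"jaw":0},{"dx":0.006,"dy":0.0004,"dz":0,"wx":0,"wy":0,"wz":0,"jaw":0},{"dx":0.006,"dy":0.0004,"dz":0,"wx":0,"wy":0,"wz":0,"jaw":0},{"dx":0.005,"dy":0.0004,"dz":0,"wx":0,"wy":0,"wz":0,"jaw":0},{"dx":0,"dy":0,"dz":0,"wx":0,"wy":0,"wz":0,"jaw":0},{"dx":0,"dy":0,"dz":0,"wx":0,"wy":0,"wz":0,"jaw":0},{"dx":0,"dy":0,"dz":0,"wx":0,"wy":0,"wz":0,"jaw":0}]'
python3 - <<'E'
from h import *
p=camera_params('wrist'); im=read_camera('wrist'); np.save('w10.npy',dict(p),allow_pickle=True); cv2.imwrite('w10raw.png',im)
E
```

```text
clock: 27.32
tcp_pos: [0.5897, 0.0985, 0.0992]
orientation: [-3.14, -0.0, 1.632]
contact_force: [-6.1, -0.4, 1.5]
gripper_width: 0.0151
gripper_force: 78.9
```

```bash
python3 -m inch '[{"dx":0,"dy":0,"dz":-0.006,"wx":0,"wy":0,"wz":0,"jaw":0},{"dx":0,"dy":0,"dz":-0.006,"wx":0,"wy":0,"wz":0,"jaw":0},{"dx":0,"dy":0,"dz":-0.006,"wx":0,"wy":0,"wz":0,"jaw":0},{"dx":0,"dy":0,"dz":-0.006,"wx":0,"wy":0,"wz":0,"jaw":0},{"dx":0,"dy":0,"dz":0,"wx":0,"wy":0,"wz":0,"jaw":0}]'
python3 -m inch '[{"dx":-0.002,"dy":0,"dz":0,"wx":0,"wy":0,"wz":0.003,"jaw":0},{"dx":-0.002,"dy":0,"dz":-0.001,"wx":0,"wy":0,"wz":0.003,"jaw":0},{"dx":0,"dy":0,"dz":-0.001,"wx":0,"wy":0,"wz":0,"jaw":0},{"dx":0,"dy":0,"dz":-0.0005,"wx":0,"wy":0,"wz":0,"jaw":0},{"dx":0,"dy":0,"dz":0,"wx":0,"wy":0,"wz":0,"jaw":0},{"dx":0,"dy":0,"dz":0,"wx":0,"wy":0,"wz":0,"jaw":0}]'
```

```text
clock: 27.78
tcp_pos: [0.5887, 0.0988, 0.0739]
orientation: [-3.138, -0.0, 1.632]
contact_force: [-7.0, 1.1, -5.6]
gripper_width: 0.0149
gripper_force: 78.1
clock: 28.28
tcp_pos: [0.5855, 0.0986, 0.0726]
orientation: [-3.14, -0.0, 1.638]
contact_force: [-6.4, 0.8, 1.9]
gripper_width: 0.0148
gripper_force: 79.2
```

```bash
python3 -m inch '[{"dx":0,"dy":0,"dz":0,"wx":0,"wy":0,"wz":0,"jaw":0.5},{"dx":0,"dy":0,"dz":0,"wx":0,"wy":0,"wz":0,"jaw":0.5},{"dx":0,"dy":0,"dz":0,"wx":0,"wy":0,"wz":0,"jaw":0.5},{"dx":0,"dy":0,"dz":0,"wx":0,"wy":0,"wz":0,"jaw":0.5},{"dx":0,"dy":0,"dz":0,"wx":0,"wy":0,"wz":0,"jaw":0.5},{"dx":0,"dy":0,"dz":0.03,"wx":0,"wy":0,"wz":0,"jaw":0.5},{"dx":0,"dy":0,"dz":0.04,"wx":0,"wy":0,"wz":0,"jaw":0.6},{"dx":0,"dy":0,"dz":0.04,"wx":0,"wy":0,"wz":0,"jaw":0.6}]'
python3 -m inch '[{"dx":-0.0085,"dy":-0.0362,"dz":0,"wx":0,"wy":0,"wz":-0.05,"jaw":0.6},{"dx":-0.0085,"dy":-0.0362,"dz":0,"wx":0,"wy":0,"wz":-0.05,"jaw":0.6},{"dx":-0.0085,"dy":-0.0362,"dz":0,"wx":0,"wy":0,"wz":-0.05,"jaw":0.6},{"dx":-0.0085,"dy":-0.0362,"dz":0,"wx":0,"wy":0,"wz":-0.05,"jaw":0.6},{"dx":-0.0085,"dy":-0.0362,"dz":0,"wx":0,"wy":0,"wz":-0.05,"jaw":0.6},{"dx":-0.0085,"dy":-0.0362,"dz":0,"wx":0,"wy":0,"wz":-0.05,"jaw":0.6},{"dx":-0.0085,"dy":-0.0362,"dz":0,"wx":0,"wy":0,"wz":-0.05,"jaw":0.6},{"dx":-0.0085,"dy":-0.0362,"dz":0,"wx":0,"wy":0,"wz":-0.05,"jaw":0.6},{"dx":-0.0085,"dy":-0.0362,"dz":0,"wx":0,"wy":0,"wz":-0.05,"jaw":0.6},{"dx":-0.0085,"dy":-0.0362,"dz":-0.02,"wx":0,"wy":0,"wz":-0.05,"jaw":0.6},{"dx":0,"dy":0,"dz":-0.03,"wx":0,"wy":0,"wz":0,"jaw":0.6},{"dx":0,"dy":0,"dz":0,"wx":0,"wy":0,"wz":0,"jaw":0.6},{"dx":0,"dy":0,"dz":0,"wx":0,"wy":0,"wz":0,"jaw":0.6}]'
python3 - <<'E'
from h import *
q=np.load('w9.npy',allow_pickle=True).item()
print('w9 S3 predicted',w2px(q,(.5005,-.2637,.095)))
p=camera_params('wrist'); im=read_camera('wrist'); cv2.imwrite('w11raw.png',im)
u,v=w2px(p,(.5005,-.2637,.095)); print(u,v)
hsv=cv2.cvtColor(im,cv2.COLOR_BGR2HSV)
for dv in (-15,0,12): # profile across the handle
    print([tuple(im[int(v+dv),int(u)+k]) and int(im[int(v+dv),int(u)+k].mean()) for k in range(-44,45,4)])
E
```

```text
clock: 28.95
tcp_pos: [0.5853, 0.0982, 0.1832]
orientation: [-3.14, 0.001, 1.638]
contact_force: [1.8, -0.1, -0.1]
gripper_width: 0.0512
gripper_force: 0.0
clock: 30.03
tcp_pos: [0.5003, -0.2629, 0.1321]
orientation: [-3.139, 0.0, 1.137]
contact_force: [-0.6, -0.6, 0.3]
gripper_width: 0.0512
gripper_force: 0.0
w9 S3 predicted [114.07102701 219.31579294]
317.98315327092473 230.91618045281712
[144, 152, 150, 150, 153, 150, 180, 208, 178, 90, 95, 96, 97, 93, 167, 208, 211, 155, 137, 92, 150, 163, 164]
[150, 145, 143, 151, 148, 151, 152, 150, 126, 87, 93, 84, 85, 88, 135, 162, 165, 161, 155, 154, 121, 106, 156]
[148, 151, 146, 142, 143, 149, 148, 150, 133, 139, 146, 149, 149, 140, 149, 163, 163, 165, 166, 161, 151, 144, 89]
```

The pixel profile shows the dark handle face at ±8 px about the predicted column, so S3 is centred.

```bash
python3 -m inch '[{"dx":0,"dy":0,"dz":-0.03,"wx":0,"wy":0,"wz":0,"jaw":0.6},{"dx":0,"dy":0,"dz":-0.03,"wx":0,"wy":0,"wz":0,"jaw":0.6},{"dx":0,"dy":0,"dz":-0.014,"wx":0,"wy":0,"wz":0,"jaw":0.6},{"dx":0,"dy":0,"dz":0,"wx":0,"wy":0,"wz":0,"jaw":0.6},{"dx":0,"dy":0,"dz":0,"wx":0,"wy":0,"wz":0,"jaw":0},{"dx":0,"dy":0,"dz":0,"wx":0,"wy":0,"wz":0,"jaw":0},{"dx":0,"dy":0,"dz":0,"wx":0,"wy":0,"wz":0,"jaw":0},{"dx":0,"dy":0,"dz":0,"wx":0,"wy":0,"wz":0,"jaw":0},{"dx":0,"dy":0,"dz":0,"wx":0,"wy":0,"wz":0,"jaw":0},{"dx":0,"dy":0,"dz":0,"wx":0,"wy":0,"wz":0,"jaw":0},{"dx":0,"dy":0,"dz":0,"wx":0,"wy":0,"wz":0,"jaw":0}]' 80
python3 -m inch '[{"dx":0,"dy":0,"dz":0.02,"wx":0,"wy":0,"wz":0,"jaw":0},{"dx":0,"dy":0,"dz":0.03,"wx":0,"wy":0,"wz":0,"jaw":0},{"dx":0,"dy":0,"dz":0.03,"wx":0,"wy":0,"wz":0,"jaw":0},{"dx":0,"dy":0,"dz":0.03,"wx":0,"wy":0,"wz":0,"jaw":0},{"dx":0,"dy":0,"dz":0.033,"wx":0,"wy":0,"wz":0,"jaw":0},{"dx":0.0032,"dy":0.0351,"dz":0,"wx":0,"wy":0,"wz":0.0416,"jaw":0},{"dx":0.0032,"dy":0.0351,"dz":0,"wx":0,"wy":0,"wz":0.0416,"jaw":0},{"dx":0.0032,"dy":0.0351,"dz":0,"wx":0,"wy":0,"wz":0.0416,"jaw":0},{"dx":0.0032,"dy":0.0351,"dz":0,"wx":0,"wy":0,"wz":0.0416,"jaw":0},{"dx":0.0032,"dy":0.0351,"dz":0,"wx":0,"wy":0,"wz":0.0416,"jaw":0},{"dx":0.0032,"dy":0.0351,"dz":0,"wx":0,"wy":0,"wz":0.0416,"jaw":0},{"dx":0.0032,"dy":0.0351,"dz":0,"wx":0,"wy":0,"wz":0.0416,"jaw":0},{"dx":0.0032,"dy":0.0351,"dz":0,"wx":0,"wy":0,"wz":0.0416,"jaw":0},{"dx":0.0032,"dy":0.0351,"dz":0,"wx":0,"wy":0,"wz":0.0416,"jaw":0},{"dx":0.0032,"dy":0.0351,"dz":0,"wx":0,"wy":0,"wz":0.0416,"jaw":0},{"dx":0.0032,"dy":0.0351,"dz":0,"wx":0,"wy":0,"wz":0.0416,"jaw":0},{"dx":0.0032,"dy":0.0351,"dz":0,"wx":0,"wy":0,"wz":0.0416,"jaw":0},{"dx":0,"dy":0,"dz":0,"wx":0,"wy":0,"wz":0,"jaw":0},{"dx":0,"dy":0,"dz":0,"wx":0,"wy":0,"wz":0,"jaw":0}]'
```

```text
clock: 31.0
tcp_pos: [0.5021, -0.2635, 0.0606]
orientation: [3.139, -0.001, 1.138]
contact_force: [-1.2, 2.0, 6.9]
gripper_width: 0.0151
gripper_force: 80.0
clock: 32.58
tcp_pos: [0.539, 0.161, 0.2016]
orientation: [-3.141, -0.0, 1.642]
contact_force: [-0.6, -0.8, -2.2]
gripper_width: 0.0149
gripper_force: 79.0
```

```bash
python3 -m inch '[{"dx":-0.001,"dy":-0.0015,"dz":-0.03,"wx":0,"wy":0,"wz":-0.003,"jaw":0},{"dx":0,"dy":-0.001,"dz":-0.03,"wx":0,"wy":0,"wz":-0.002,"jaw":0},{"dx":0,"dy":0,"dz":-0.03,"wx":0,"wy":0,"wz":0,"jaw":0},{"dx":0,"dy":0,"dz":-0.012,"wx":0,"wy":0,"wz":0,"jaw":0},{"dx":0,"dy":0,"dz":0,"wx":0,"wy":0,"wz":0,"jaw":0},{"dx":0.006,"dy":0.0004,"dz":0,"wx":0,"wy":0,"wz":0,"jaw":0},{"dx":0.006,"dy":0.0004,"dz":0,"wx":0,"wy":0,"wz":0,"jaw":0},{"dx":0.006,"dy":0.0004,"dz":0,"wx":0,"wy":0,"wz":0,"jaw":0},{"dx":0.006,"dy":0.0004,"dz":0,"wx":0,"wy":0,"wz":0,"jaw":0},{"dx":0.006,"dy":0.0004,"dz":0,"wx":0,"wy":0,"wz":0,"jaw":0},{"dx":0.006,"dy":0.0004,"dz":0,"wx":0,"wy":0,"wz":0,"jaw":0},{"dx":0.006,"dy":0.0004,"dz":0,"wx":0,"wy":0,"wz":0,"jaw":0},{"dx":0.006,"dy":0.0004,"dz":0,"wx":0,"wy":0,"wz":0,"jaw":0},{"dx":0,"dy":0,"dz":0,"wx":0,"wy":0,"wz":0,"jaw":0},{"dx":0,"dy":0,"dz":0,"wx":0,"wy":0,"wz":0,"jaw":0},{"dx":0,"dy":0,"dz":0,"wx":0,"wy":0,"wz":0,"jaw":0}]'
```

```text
clock: 33.92
tcp_pos: [0.5861, 0.1591, 0.0999]
orientation: [-3.14, -0.0, 1.632]
contact_force: [-6.5, -0.9, 0.5]
gripper_width: 0.0149
gripper_force: 79.4
```

```bash
python3 -m inch '[{"dx":0,"dy":0,"dz":-0.006,"wx":0,"wy":0,"wz":0,"jaw":0},{"dx":0,"dy":0,"dz":-0.006,"wx":0,"wy":0,"wz":0,"jaw":0},{"dx":0,"dy":0,"dz":-0.006,"wx":0,"wy":0,"wz":0,"jaw":0},{"dx":0,"dy":0,"dz":-0.0065,"wx":0,"wy":0,"wz":0,"jaw":0},{"dx":0,"dy":0,"dz":0,"wx":0,"wy":0,"wz":0,"jaw":0},{"dx":-0.002,"dy":0,"dz":0,"wx":0,"wy":0,"wz":0.003,"jaw":0},{"dx":-0.002,"dy":0,"dz":-0.001,"wx":0,"wy":0,"wz":0.003,"jaw":0},{"dx":0,"dy":0,"dz":-0.001,"wx":0,"wy":0,"wz":0,"jaw":0},{"dx":0,"dy":0,"dz":-0.0005,"wx":0,"wy":0,"wz":0,"jaw":0},{"dx":0,"dy":0,"dz":0,"wx":0,"wy":0,"wz":0,"jaw":0},{"dx":0,"dy":0,"dz":0,"wx":0,"wy":0,"wz":0,"jaw":0}]'
```

```text
clock: 34.83
tcp_pos: [0.582, 0.1589, 0.0728]
orientation: [-3.14, -0.0, 1.638]
contact_force: [-4.8, -0.0, -0.7]
gripper_width: 0.0152
gripper_force: 79.4
```

```bash
python3 -m inch '[{"dx":0,"dy":0,"dz":-0.0005,"wx":0,"wy":0,"wz":0,"jaw":0},{"dx":0,"dy":0,"dz":0,"wx":0,"wy":0,"wz":0,"jaw":0.5},{"dx":0,"dy":0,"dz":0,"wx":0,"wy":0,"wz":0,"jaw":0.5},{"dx":0,"dy":0,"dz":0,"wx":0,"wy":0,"wz":0,"jaw":0.5},{"dx":0,"dy":0,"dz":0,"wx":0,"wy":0,"wz":0,"jaw":0.5},{"dx":0,"dy":0,"dz":0,"wx":0,"wy":0,"wz":0,"jaw":0.5},{"dx":0,"dy":0,"dz":0.03,"wx":0,"wy":0,"wz":0,"jaw":0.5},{"dx":0,"dy":0,"dz":0.04,"wx":0,"wy":0,"wz":0,"jaw":0.6},{"dx":0,"dy":0,"dz":0.04,"wx":0,"wy":0,"wz":0,"jaw":0.6}]'
python3 -m inch '[{"dx":-0.0169,"dy":-0.0339,"dz":0,"wx":0,"wy":0,"wz":0.025,"jaw":0.6},{"dx":-0.0169,"dy":-0.0339,"dz":0,"wx":0,"wy":0,"wz":0.025,"jaw":0.6},{"dx":-0.0169,"dy":-0.0339,"dz":0,"wx":0,"wy":0,"wz":0.025,"jaw":0.6},{"dx":-0.0169,"dy":-0.0339,"dz":0,"wx":0,"wy":0,"wz":0.025,"jaw":0.6},{"dx":-0.0169,"dy":-0.0339,"dz":0,"wx":0,"wy":0,"wz":0.025,"jaw":0.6},{"dx":-0.0169,"dy":-0.0339,"dz":0,"wx":0,"wy":0,"wz":0.025,"jaw":0.6},{"dx":-0.0169,"dy":-0.0339,"dz":0,"wx":0,"wy":0,"wz":0.025,"jaw":0.6},{"dx":-0.0169,"dy":-0.0339,"dz":0,"wx":0,"wy":0,"wz":0.025,"jaw":0.6},{"dx":-0.0169,"dy":-0.0339,"dz":-0.02,"wx":0,"wy":0,"wz":0.025,"jaw":0.6},{"dx":0,"dy":0,"dz":-0.03,"wx":0,"wy":0,"wz":0,"jaw":0.6},{"dx":0,"dy":0,"dz":0,"wx":0,"wy":0,"wz":0,"jaw":0.6},{"dx":0,"dy":0,"dz":0,"wx":0,"wy":0,"wz":0,"jaw":0.6}]'
python3 - <<'E'
from h import *
p=camera_params('wrist'); im=read_camera('wrist'); cv2.imwrite('w12raw.png',im)
u,v=w2px(p,(.4304,-.146,.095)); print(u,v)
for dv in (-25,-15,0,12,20,30):
    print(dv,[int(im[int(v+dv),int(u)+k].mean()) for k in range(-60,61,4)])
E
```

```text
clock: 35.58
tcp_pos: [0.5819, 0.1584, 0.1829]
orientation: [-3.14, 0.001, 1.638]
contact_force: [0.9, 0.3, 0.7]
gripper_width: 0.051
gripper_force: 0.0
clock: 36.58
tcp_pos: [0.43, -0.1456, 0.1325]
orientation: [-3.14, -0.001, 1.861]
contact_force: [0.5, -0.3, 0.4]
gripper_width: 0.0513
gripper_force: 0.0
316.6290678938881 229.69299942249708
-25 [147, 152, 139, 83, 138, 142, 141, 128, 129, 127, 175, 195, 93, 67, 67, 66, 70, 60, 140, 189, 196, 133, 136, 140, 136, 130, 130, 130, 136, 144, 146]
-15 [151, 150, 90, 120, 142, 143, 132, 128, 126, 131, 157, 193, 97, 82, 83, 84, 88, 75, 186, 194, 195, 138, 138, 137, 132, 130, 133, 134, 144, 147, 146]
0 [150, 92, 115, 141, 138, 129, 128, 136, 140, 139, 140, 139, 100, 78, 80, 79, 76, 78, 128, 135, 136, 138, 134, 133, 129, 132, 150, 151, 148, 147, 145]
12 [109, 100, 138, 133, 128, 123, 133, 140, 138, 136, 136, 138, 126, 128, 132, 134, 130, 123, 120, 135, 137, 136, 131, 127, 133, 150, 148, 144, 143, 147, 146]
20 [78, 82, 35, 13, 121, 139, 137, 135, 136, 133, 138, 140, 137, 129, 133, 129, 129, 118, 135, 137, 132, 134, 126, 129, 150, 149, 144, 133, 18, 48, 78]
30 [75, 37, 10, 12, 123, 140, 138, 139, 135, 136, 141, 138, 141, 137, 132, 137, 136, 136, 137, 136, 132, 127, 129, 145, 151, 145, 144, 116, 13, 11, 58]
```

S4 is centred too.

```bash
python3 -m inch '[{"dx":0,"dy":0,"dz":-0.03,"wx":0,"wy":0,"wz":0,"jaw":0.6},{"dx":0,"dy":0,"dz":-0.03,"wx":0,"wy":0,"wz":0,"jaw":0.6},{"dx":0,"dy":0,"dz":-0.014,"wx":0,"wy":0,"wz":0,"jaw":0.6},{"dx":0,"dy":0,"dz":0,"wx":0,"wy":0,"wz":0,"jaw":0.6},{"dx":0,"dy":0,"dz":0,"wx":0,"wy":0,"wz":0,"jaw":0},{"dx":0,"dy":0,"dz":0,"wx":0,"wy":0,"wz":0,"jaw":0},{"dx":0,"dy":0,"dz":0,"wx":0,"wy":0,"wz":0,"jaw":0},{"dx":0,"dy":0,"dz":0,"wx":0,"wy":0,"wz":0,"jaw":0},{"dx":0,"dy":0,"dz":0,"wx":0,"wy":0,"wz":0,"jaw":0},{"dx":0,"dy":0,"dz":0,"wx":0,"wy":0,"wz":0,"jaw":0},{"dx":0,"dy":0,"dz":0,"wx":0,"wy":0,"wz":0,"jaw":0}]' 80
python3 -m inch '[{"dx":0,"dy":0,"dz":0.02,"wx":0,"wy":0,"wz":0,"jaw":0},{"dx":0,"dy":0,"dz":0.03,"wx":0,"wy":0,"wz":0,"jaw":0},{"dx":0,"dy":0,"dz":0.03,"wx":0,"wy":0,"wz":0,"jaw":0},{"dx":0,"dy":0,"dz":0.03,"wx":0,"wy":0,"wz":0,"jaw":0},{"dx":0,"dy":0,"dz":0.033,"wx":0,"wy":0,"wz":0,"jaw":0},{"dx":0.0104,"dy":0.0364,"dz":0,"wx":0,"wy":0,"wz":-0.0224,"jaw":0},{"dx":0.0104,"dy":0.0364,"dz":0,"wx":0,"wy":0,"wz":-0.0224,"jaw":0},{"dx":0.0104,"dy":0.0364,"dz":0,"wx":0,"wy":0,"wz":-0.0224,"jaw":0},{"dx":0.0104,"dy":0.0364,"dz":0,"wx":0,"wy":0,"wz":-0.0224,"jaw":0},{"dx":0.0104,"dy":0.0364,"dz":0,"wx":0,"wy":0,"wz":-0.0224,"jaw":0},{"dx":0.0104,"dy":0.0364,"dz":0,"wx":0,"wy":0,"wz":-0.0224,"jaw":0},{"dx":0.0104,"dy":0.0364,"dz":0,"wx":0,"wy":0,"wz":-0.0224,"jaw":0},{"dx":0.0104,"dy":0.0364,"dz":0,"wx":0,"wy":0,"wz":-0.0224,"jaw":0},{"dx":0.0104,"dy":0.0364,"dz":0,"wx":0,"wy":0,"wz":-0.0224,"jaw":0},{"dx":0.0104,"dy":0.0364,"dz":0,"wx":0,"wy":0,"wz":-0.0224,"jaw":0},{"dx":0,"dy":0,"dz":0,"wx":0,"wy":0,"wz":0,"jaw":0},{"dx":0,"dy":0,"dz":0,"wx":0,"wy":0,"wz":0,"jaw":0}]'
```

```text
clock: 37.55
tcp_pos: [0.4322, -0.1455, 0.0602]
orientation: [3.139, 0.0, 1.863]
contact_force: [-0.5, 0.3, 7.5]
gripper_width: 0.0153
gripper_force: 79.8
clock: 38.97
tcp_pos: [0.5342, 0.2216, 0.2011]
orientation: [-3.141, 0.001, 1.644]
contact_force: [-0.2, -1.2, -2.9]
gripper_width: 0.015
gripper_force: 79.1
```

```bash
python3 -m inch '[{"dx":0,"dy":-0.002,"dz":-0.03,"wx":0,"wy":0,"wz":-0.003,"jaw":0},{"dx":0,"dy":-0.002,"dz":-0.03,"wx":0,"wy":0,"wz":-0.002,"jaw":0},{"dx":0,"dy":0,"dz":-0.03,"wx":0,"wy":0,"wz":0,"jaw":0},{"dx":0,"dy":0,"dz":-0.012,"wx":0,"wy":0,"wz":0,"jaw":0},{"dx":0,"dy":0,"dz":0,"wx":0,"wy":0,"wz":0,"jaw":0},{"dx":0.006,"dy":0.0004,"dz":0,"wx":0,"wy":0,"wz":0,"jaw":0},{"dx":0.006,"dy":0.0004,"dz":0,"wx":0,"wy":0,"wz":0,"jaw":0},{"dx":0.006,"dy":0.0004,"dz":0,"wx":0,"wy":0,"wz":0,"jaw":0},{"dx":0.006,"dy":0.0004,"dz":0,"wx":0,"wy":0,"wz":0,"jaw":0},{"dx":0.006,"dy":0.0004,"dz":0,"wx":0,"wy":0,"wz":0,"jaw":0},{"dx":0.006,"dy":0.0004,"dz":0,"wx":0,"wy":0,"wz":0,"jaw":0},{"dx":0.006,"dy":0.0004,"dz":0,"wx":0,"wy":0,"wz":0,"jaw":0},{"dx":0.006,"dy":0.0004,"dz":0,"wx":0,"wy":0,"wz":0,"jaw":0},{"dx":0,"dy":0,"dz":0,"wx":0,"wy":0,"wz":0,"jaw":0},{"dx":0,"dy":0,"dz":0,"wx":0,"wy":0,"wz":0,"jaw":0},{"dx":0,"dy":0,"dz":0,"wx":0,"wy":0,"wz":0,"jaw":0}]'
```

```text
clock: 40.3
tcp_pos: [0.5825, 0.2182, 0.1]
orientation: [-3.14, -0.0, 1.635]
contact_force: [-6.6, 0.0, 1.3]
gripper_width: 0.015
gripper_force: 79.7
```

```bash
python3 -m inch '[{"dx":0,"dy":0.001,"dz":-0.006,"wx":0,"wy":0,"wz":0,"jaw":0},{"dx":0,"dy":0,"dz":-0.006,"wx":0,"wy":0,"wz":0,"jaw":0},{"dx":0,"dy":0,"dz":-0.006,"wx":0,"wy":0,"wz":0,"jaw":0},{"dx":0,"dy":0,"dz":-0.0065,"wx":0,"wy":0,"wz":0,"jaw":0},{"dx":0,"dy":0,"dz":0,"wx":0,"wy":0,"wz":0,"jaw":0},{"dx":-0.002,"dy":0,"dz":0,"wx":0,"wy":0,"wz":0.003,"jaw":0},{"dx":-0.002,"dy":0,"dz":-0.001,"wx":0,"wy":0,"wz":0,"jaw":0},{"dx":0,"dy":0,"dz":-0.001,"wx":0,"wy":0,"wz":0,"jaw":0},{"dx":0,"dy":0,"dz":-0.0007,"wx":0,"wy":0,"wz":0,"jaw":0},{"dx":0,"dy":0,"dz":0,"wx":0,"wy":0,"wz":0,"jaw":0},{"dx":0,"dy":0,"dz":0,"wx":0,"wy":0,"wz":0,"jaw":0}]'
```

```text
clock: 41.22
tcp_pos: [0.5783, 0.219, 0.0726]
orientation: [-3.14, -0.0, 1.638]
contact_force: [-5.8, -0.4, 0.1]
gripper_width: 0.0151
gripper_force: 79.8
```

```bash
python3 -m inch '[{"dx":0,"dy":0,"dz":0,"wx":0,"wy":0,"wz":0,"jaw":0.5},{"dx":0,"dy":0,"dz":0,"wx":0,"wy":0,"wz":0,"jaw":0.5},{"dx":0,"dy":0,"dz":0,"wx":0,"wy":0,"wz":0,"jaw":0.5},{"dx":0,"dy":0,"dz":0,"wx":0,"wy":0,"wz":0,"jaw":0.5},{"dx":0,"dy":0,"dz":0,"wx":0,"wy":0,"wz":0,"jaw":0.5},{"dx":0,"dy":0,"dz":0.03,"wx":0,"wy":0,"wz":0,"jaw":0.5},{"dx":0,"dy":0,"dz":0.04,"wx":0,"wy":0,"wz":0,"jaw":0.5},{"dx":0,"dy":0,"dz":0.04,"wx":0,"wy":0,"wz":0,"jaw":0.5},{"dx":-0.013,"dy":-0.027,"dz":0.02,"wx":0,"wy":0,"wz":0,"jaw":0.5},{"dx":-0.013,"dy":-0.027,"dz":0.02,"wx":0,"wy":0,"wz":0,"jaw":0.5},{"dx":-0.013,"dy":-0.027,"dz":0.02,"wx":0,"wy":0,"wz":0,"jaw":0.5},{"dx":-0.013,"dy":-0.027,"dz":0.02,"wx":0,"wy":0,"wz":0,"jaw":0.5},{"dx":-0.013,"dy":-0.027,"dz":0.02,"wx":0,"wy":0,"wz":0,"jaw":0.5},{"dx":-0.013,"dy":-0.027,"dz":0.02,"wx":0,"wy":0,"wz":0,"jaw":0.5},{"dx":0,"dy":0,"dz":0,"wx":0,"wy":0,"wz":0,"jaw":0.5},{"dx":0,"dy":0,"dz":0,"wx":0,"wy":0,"wz":0,"jaw":0.5},{"dx":0,"dy":0,"dz":0,"wx":0,"wy":0,"wz":0,"jaw":0.5}]'
python3 - <<'E'
from h import *
p=camera_params('wrist'); im=read_camera('wrist'); t=read_camera('top'); s=read_camera('scene')
cv2.imwrite('fin.png',im)
a=.066
P=lambda x,y,z:w2px(p,(.584+np.cos(a)*x-np.sin(a)*y,.101+np.sin(a)*x+np.cos(a)*y,z))
print([P(0,y/1000,.107).round() for y in(-120,-60,0,60,120)])
o=np.zeros((600,800,3),np.uint8)
o[:360,:400]=cv2.resize(im[0:270,300:500][:, :],(267,360)) if 0 else cv2.resize(im[0:225,260:510],(400,360),interpolation=cv2.INTER_CUBIC)
o[:360,400:]=cv2.resize(s[160:250,280:380],(400,360),interpolation=cv2.INTER_CUBIC)
o[360:600]=cv2.resize(t[130:310,0:600],(800,240),interpolation=cv2.INTER_CUBIC)
cv2.imwrite('pics/fin.png',o)
E
```

```text
clock: 42.63
tcp_pos: [0.501, 0.0574, 0.3028]
orientation: [3.141, -0.001, 1.637]
contact_force: [0.3, 1.2, 0.3]
gripper_width: 0.0428
gripper_force: 0.0
[array([383., 238.]), array([387., 193.]), array([390., 144.]), array([395.,  89.]), array([399.,  27.])]
```

View pics/fin.png

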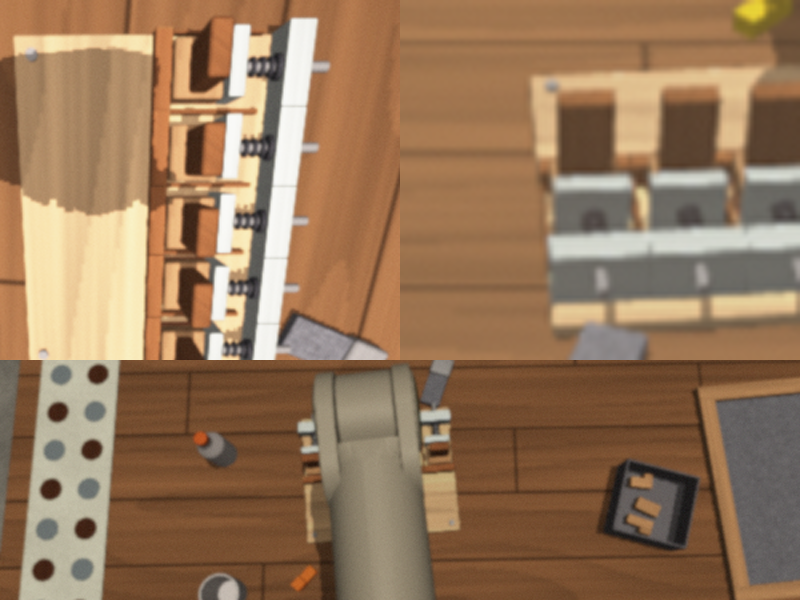

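All five pockets hold upright, square blocks with their jaws level (handles at (218,50), (207,148), (203,230), (197,298), (190,345)). The apron is clear, the three offcuts are in the tub at (645,500), and no loose block is left.

```bash
python3 -c "
from station import workorder; print(workorder.finish_job())"
```

```text
the job is handed in; nothing more can be done
None
```

The job is handed in after about 43 s of robot time: the three offcuts went into the tub first, then all four loose blocks were clamped in pockets of their own, with the block already racked and the cup, bottle and brush left alone.

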